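Stack the small sieve set and show the deep sieve to the inspection camera

TASK

Set up the small sieve set on the shaker: stand the pan in the shaker's round nest, then seat the shallow sieve squarely on the pan, and let go of both. Then pick up the deep sieve, right way up, and finish while holding it still in the air in front of the inspection camera, the middle of its mesh at the camera's focus point and the underside of the mesh facing the lens square on. Leave the stack seated, do not bump the camera head, and leave the lid, brush, jar and scoop where they lie.

Things in the scene. Friction and masses are not known exactly. Their poses are not given: they have to be found in the camera images.
- pan: Receiver pan: plain round steel cup with a closed bottom, 60 mm outside diameter, 54 mm inside, 36 mm tall, 3 mm wall, foot edge chamfered (56 mm across at the very bottom), about 120 g. Starts standing on the blue mat. Origin: centre of its underside; z up. Grip it across the outside diameter.
- shallow: Shallow sieve: lower of the two round steel sieves, 28 mm tall, fine mesh, about 100 g. Frame 60 mm outside; below it a 5 mm tall skirt 50 mm across (47 at its lower edge) that drops loosely into the pan's rim; the frame then rests on that rim, its origin 31 mm above the pan's origin. Starts standing on the blue mat. Origin: centre of the skirt's underside; z up.
- deep: Deep sieve: the taller of the two round steel sieves, 50 mm tall overall, coarse mesh (7.5 mm). Frame 60 mm outside, same 5 mm skirt 50 mm across below it. About 150 g. Starts standing on its skirt on the blue mat. Origin: centre of the skirt's underside; z is the sieve's axis, pointing to its open top.
- deep_mesh (a point): Centre of the deep sieve's mesh, on its axis 5 mm above its origin.
- shaker: White bench shaker (fixed), housing 200 x 190 x 55 mm with a dark round plate of 156 mm on top, and a low tilted screen at its back (+x side in its own frame, reaching 110 mm above the bench). Origin: on the bench below the centre of the nest; z up.
- nest (a point): Centre of the floor of the shaker's nest, 67 mm above the bench: an aluminium ring 8 mm tall, 64 mm inside and 76 mm outside diameter, on the dark plate. The pan stands inside it on the plate.
- cam_head: Head of the inspection camera (fixed): short black cylinder with a grey ring-light collar 48 mm across, on a post on a dark block 70 x 80 mm. It looks obliquely up towards the robot, axis 35 degrees from vertical. Origin: centre of the lens glass, 100 to 130 mm above the bench; z points straight out of the lens. Nothing stands in front of the lens.
- focus (a point): Focus point: a point in the air on the camera's axis, 120 mm straight out from the lens glass (200 to 230 mm above the bench). Nothing is there to see.
- lid: Bystander: clear plastic disc 72 mm across with a white knob, lying on the bench. Origin: centre of its underside.
- brush: Bystander: hand brush lying on the bench. Origin: under its middle.
- jar: Bystander: closed glass sample jar, 54 mm across, 75 mm tall, black cap. Origin: centre of its underside.
- scoop: Bystander: steel scoop, pan 110 x 70 mm with a 100 mm handle, lying on the bench. Origin: under the middle of its pan.
Things that resemble listed ones, but are neither listed nor needed, are in the scene too. Leave any turquoise or yellow look-alike of the pan alone.

How it is judged:
On the way, in this order (a step that is already met when the one before it is completed fails the run):
1. the pan stands flat in the nest, let go (horizontal distance between pan and nest below 0.005 m and z of pan in the frame of nest below 0.003 m and angle between pan's own z axis and vertical below 0.06 rad and contact force between the fingers and pan below 0.2 N and linear speed of pan below 0.02 m/s), for 0.2 s.
2. the shallow sieve sits squarely on the pan in the nest, let go (horizontal distance between pan and nest below 0.005 m and z of pan in the frame of nest below 0.003 m and angle between each of pan, shallow's own z axis and vertical below 0.06 rad and horizontal distance between shallow and pan below 0.005 m and z of shallow in the frame of pan between 0.027 and 0.0335 m and contact force between the fingers and shallow below 0.2 N and linear speed of shallow below 0.02 m/s), for 0.2 s.
At the end, for the whole second after the job is handed in: Pan flat in the nest, shallow sieve seated on it (each centred within 5 mm, level within 3 degrees), both let go. Deep sieve held still by the fingers alone, right way up, mesh centre within 15 mm of the focus point, axis within 10 degrees of the lens axis (all of step 2 and contact force between the fingers and pan below 0.2 N and linear speed of each of pan, deep below 0.02 m/s and distance between deep_mesh and focus below 0.015 m and angle between the z axis of deep and the z axis of cam_head, either way round below 0.17 rad and angle between deep's own z axis and vertical below 1.2 rad and height (world z) of deep above 0.15 m and contact force between the fingers and deep above 1 N and angular speed of deep below 0.2 rad/s and contact force between deep and cam_head below 0.1 N and contact force between deep and shaker below 0.1 N and contact force between deep and pan below 0.1 N and contact force between deep and shallow below 0.1 N); the arm keeps its last pose, push and grip.
It fails at once if a bystander is moved by more than 30 mm (distance of any of lid, brush, jar, scoop from where it was at the start of the episode above 0.03 m).
It fails at once if the camera head is bumped by the robot or the sieve (contact force between cam_head and the arm above 1 N or contact force between cam_head and the fingers above 1 N or contact force between cam_head and deep above 1 N).
It also fails if it takes over 72 s, if anything falls off the work surface, if the arm or the gripper's body presses on something with over 40 N, if the wrist force passes 120 N, or if a joint passes its speed limit or range.

ROBOT

A 6-joint arm with a two-finger parallel gripper is mounted at the origin on the work surface. World frame = base frame: x ahead of the robot, y to its left, z up, the work surface at z = 0. Lengths are in m, angles in rad, forces in N, time in s.
With the tool pointing down it reaches from about 0.325 to 0.875 m from the base axis. Payload 4.4 kg.
Tool frame: the origin (TCP) lies at the very end of the fingers, on their centre line; the grasp point (between the pads) lies 19 mm behind it; z points along the fingers, y is the line along which they close (so a half turn about z gives the same grasp; the last joint's range is limited). The gripper opens to 85 mm and grips with 20 to 120 N. Pads are 22 mm wide; open, the fingers measure 114 mm over their backs; the gripper's body (76 mm by 85 mm) begins 54 mm behind the grasp point. The pads swing forward as they close: fully open they stand 13 mm farther back than shut.
Start: joints at [1.127, 0.207, 1.542, -0, 1.393, -0.15], TCP at [0.167, 0.55, 0.231] pointing down, gripper open.
Joint ranges: [-2.73, 2.73], [-0.86, 2.22], [0.23, 2.46], [-1.11, 4.25], [0.08, 2.63], [-2.82, 2.82]. Speed limits (rad/s): [2.79, 2.79, 3.14, 3.14, 3.14, 3.14].

INTERFACE

Orientations are given as [roll, pitch, yaw] about the fixed x, y, z axes, in that order (R = Rz(yaw) Ry(pitch) Rx(roll)).
In Python, from plant import manip gives the robot as it stands.
- The arm moves only by the tool arm_command, never from a script. Its argument "increments" is a list of rows, each a list of 3 entries, a list of its own where there are three numbers: the shift along the world's x, y, z in mm, then the turn about the world's z in rad, then the opening, from 0 (shut) to 1 (fully open). A call has 1 to 12 rows; each row is the pose to reach, as a shift and turn from the pose commanded when the call began; what a row does not reach only later rows make up. A row lasts 1/12 s, in which the tool goes at most 41.7 mm and 7.16 degrees, less where a joint would pass 70% of its speed; a pose out of reach is approached as far as the arm can. A call with a gripper value outside its range is refused whole. The fingers move at their own pace and stop on an object; the grip force is fixed at half the most. Time passes only in rows, so rows that repeat a pose let the fingers close. It gives the time, the measured TCP pose, the force, the opening and the grip force at its end, in the units of the state.
- manip.get_state(): the state, without advancing time (a new reading comes with each control period).
- manip.get_image(name): name is "scene" or "top" or "wrist"; returns a dict with "image" (480x640x3 uint8, red, green, blue), "K" (3x3 intrinsics, pixels), "R" (3x3) and "t" (3): a world point X has camera coordinates R X + t; the wrist camera has in their place "hand_eye" (4x4, takes a point from camera to tool coordinates, whose origin is the TCP and whose axes are the flange's). Camera axes: x right, y down, z forward; pixel columns grow to the right and rows downward; lengths in m; the calibration is good to about 2 mm. The wrist camera is an equidistant fisheye: a pixel r from the principal point sees the ray r / f radians off the axis. A picture is of the moment at which its call begins: read the wrist's pose just before it. There is no depth.
- manip.close_job(): hands the job in; it is judged then, once.
The state is a dict: "clock": time; "q": joint angles; "joint_velocities": joint speeds; "effort": joint torques, N m; "tool_pos": TCP position; "tool_rot": TCP orientation; "ft_force": force on the tool from outside, world axes, zero at the start; "torque": the same for the moment, N m; "grip_width": finger opening in m; "finger_force": force on a finger pad.
Only numpy, scipy, OpenCV 4.12 (cv2) and the standard library are available. Lean on these libraries where they do the work, as an engineer would, in place of code of your own. Each camera call takes 0.05 s, during which the arm holds its last target. There are 200 camera calls.

## Working session

There is one attempt and no reset: what is moved stays moved. The work goes in short steps, Python scripts to look and compute and a tool call to move; the robot and the scene stay as the last step left them, time stands still between calls to the robot, and variables do not carry over. Pictures are saved under pics/ and viewed, at most 10 in all, crops included, and the job is handed in when it is done.

Besides the shell and the picture viewer there is one more tool, called after ">>>" by a JSON object that holds its "api" and its "payload". arm_command: Moves the arm, as the interface text tells. Its arguments: {"type":"object","properties":{"increments":{"type":"array","items":{"type":"array"}}},"required":["increments"]}

```bash
mkdir -p pics; ls; cat > h.py <<'E'
import numpy as np,cv2,json
from plant import manip
def snap(n,f):
    d=manip.get_image(n); cv2.imwrite(f'pics/{f}.png',d['image'][:,:,::-1])
    np.savez(f'pics/{f}.npz',**d); return d
def ray(d,u,v):
    c=-d['R'].T@d['t']; r=d['R'].T@np.linalg.inv(d['K'])@np.array([u,v,1.]); return c,r/np.linalg.norm(r)
def onz(d,u,v,z):
    c,r=ray(d,u,v); return c+r*(z-c[2])/r[2]
def proj(d,X):
    p=d['K']@(d['R']@np.asarray(X,float)+d['t']); return p[:2]/p[2]
def load(f): return dict(np.load(f'pics/{f}.npz'))
E
python3 - <<'E'
from h import *
np.set_printoptions(precision=3,suppress=True)
s=manip.get_state(); print(s)
for n in('scene','top'):
    d=snap(n,n+'0'); print(n,d['K'].tolist(),-d['R'].T@d['t'],d['R'][2])
E
```

```text
pics
{'clock': 0.0, 'q': array([ 1.126,  0.207,  1.543,  0.   ,  1.393, -0.15 ]), 'joint_velocities': array([ 0.001, -0.001, -0.001,  0.001,  0.003,  0.002]), 'effort': array([  0.001, -38.304, -29.16 ,  -0.   ,   0.01 ,  -0.   ]), 'tool_pos': array([0.166, 0.55 , 0.23 ]), 'tool_rot': array([-3.139, -0.   ,  2.848]), 'ft_force': array([-0.299, -0.234, -0.077]), 'torque': array([0.043, 0.033, 0.022]), 'finger_force': 0.0, 'grip_width': 0.08531160005095507}
scene [[606.2557829431098, 0.0, 317.48271119114173], [0.0, 606.2557829431098, 227.4069060600558], [0.0, 0.0, 1.0]] [ 1.147 -0.755  0.903] [-0.477  0.65  -0.592]
top [[463.0029274154792, 0.0, 323.98268472699147], [0.0, 463.0029274154792, 240.76022976224397], [0.0, 0.0, 1.0]] [0.444 0.057 1.317] [ 0.09   0.007 -0.996]
```

View pics/scene0.png

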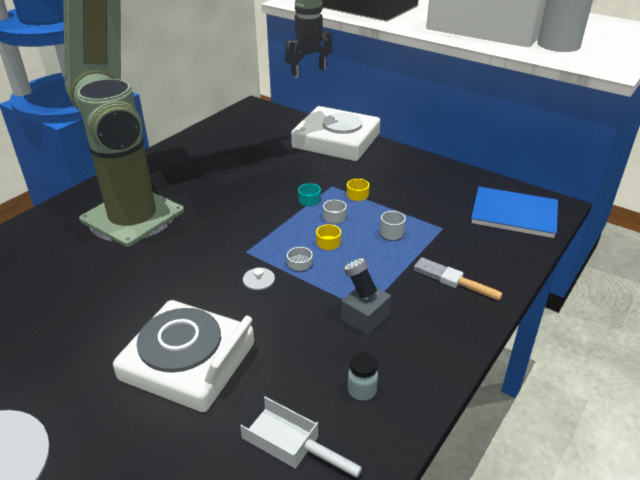

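View pics/top0.png

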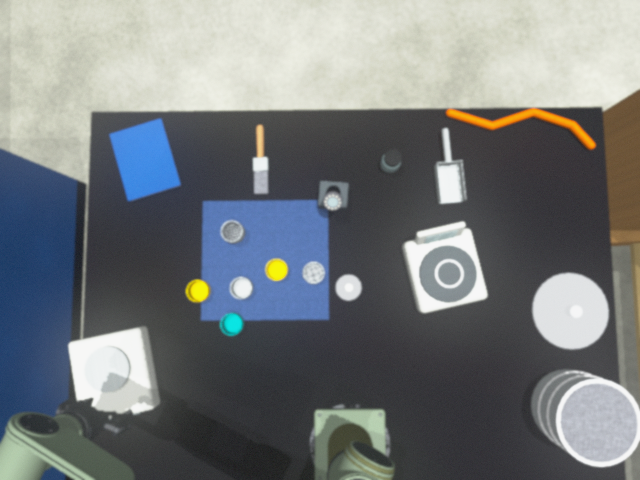

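```bash
python3 - <<'E'
from h import *
a=cv2.imread('pics/scene0.png');b=cv2.imread('pics/top0.png')
c1=cv2.resize(a[165:305,240:440],None,fx=4,fy=4,interpolation=cv2.INTER_CUBIC)[:,:800]
c2=cv2.resize(b[170:340,180:380],None,fx=3.2,fy=3.2,interpolation=cv2.INTER_CUBIC)
cv2.imwrite('pics/c1.png',c1);cv2.imwrite('pics/c2.png',c2)
E
```

```text
(no output)
```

View pics/c1.png

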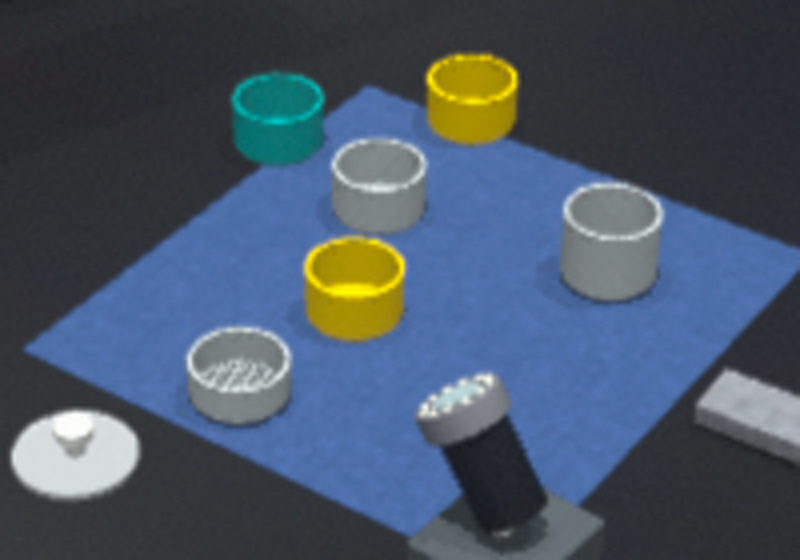

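View pics/c2.png

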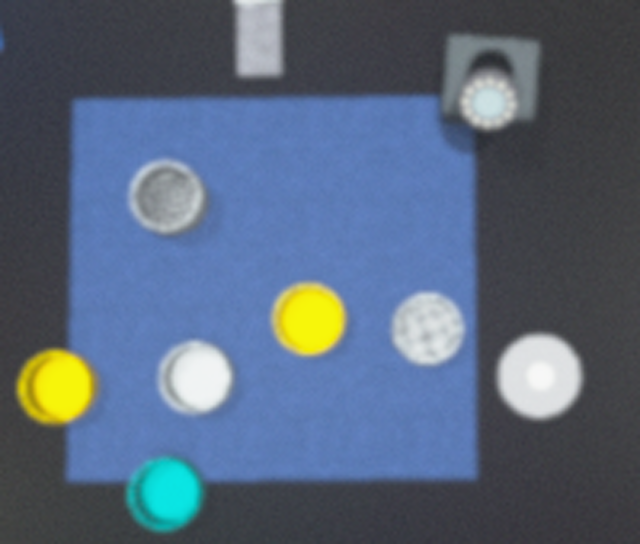

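```bash
python3 - <<'E'
from h import *
np.set_printoptions(precision=4,suppress=True)
T=load('top0');S=load('scene0')
def blob(d,u,v,w=26):
    im=d['image'][:,:,:].astype(int); R,G,B=im[...,0],im[...,1],im[...,2]
    m=((B-R)<45)&(R>60)
    m=m.astype(np.uint8); k=np.zeros_like(m); k[v-w:v+w,u-w:u+w]=1; m*=k
    n,l,st,_=cv2.connectedComponentsWithStats(m); i=1+np.argmax(st[1:,4])
    c,_=cv2.findContours((l==i).astype(np.uint8),cv2.RETR_EXTERNAL,cv2.CHAIN_APPROX_NONE)
    return max(c,key=len)[:,0].astype(np.float32)
for n,t,s,h in(('pan',(241,288),(334,211),.036),('shallow',(313,272),(300,258),.028),('deep',(231,231),(393,225),.05)):
    ct=blob(T,*t); cs=blob(S,*s)
    P=np.array([onz(T,u,v,h) for u,v in ct])[:,:2].astype(np.float32)
    (cx,cy),r=cv2.minEnclosingCircle(P)
    print(n,'top',cx,cy,'r',r,'ell',cv2.fitEllipse(ct))
    a=np.linspace(0,2*np.pi,90)
    Q=[]
    for z,rr in((h,.03),(.005 if n!='pan' else .0,.03)):
        Q+= [proj(S,[cx+rr*np.cos(x),cy+rr*np.sin(x),z]) for x in a]
    Q=np.array(Q); print('  scene pred bbox',Q.min(0),Q.max(0),'obs',cs.min(0),cs.max(0))
# nest and lens
for n,d,u,v in(('lensT',T,333,201),('nestT',T,448,274)): pass
g=cv2.GaussianBlur(T['image'][:,:,0],(3,3),0)
x=g[235:312,405:490]; 
c,_=cv2.findContours((g>130).astype(np.uint8)*255,cv2.RETR_LIST,cv2.CHAIN_APPROX_NONE)
for k in c:
    if len(k)>20:
        (u,v),ax,an=cv2.fitEllipse(k)
        if abs(u-447)<15 and abs(v-273)<15 and max(ax)<70: p=onz(T,u,v,.075); print('nest',u,v,ax,p, np.mean(ax)/2*(1.317-.075)/463)
gs=cv2.GaussianBlur(S['image'][:,:,0],(3,3),0)
c,_=cv2.findContours((gs>130).astype(np.uint8)*255,cv2.RETR_LIST,cv2.CHAIN_APPROX_NONE)
for k in c:
    if len(k)>20:
        (u,v),ax,an=cv2.fitEllipse(k)
        if abs(u-178)<15 and abs(v-335)<15 : print('nestS',u,v,ax,onz(S,u,v,.075))
for n,d,(u,v) in(('t',T,(333,201)),('s',S,(357,266))):
    cv2.imwrite(f'pics/l{n}.png',cv2.resize(d['image'][v-45:v+60,u-50:u+50,::-1],None,fx=6,fy=6,interpolation=cv2.INTER_CUBIC)[:600])
a=cv2.imread('pics/lt.png');b=cv2.imread('pics/ls.png')
cv2.imwrite('pics/lens.png',cv2.resize(np.hstack([a,b]),(800,400)))
E
```

```text
pan top 0.4308255612850189 0.29602375626564026 r 0.03220376372337341 ell ((240.99586486816406, 287.570556640625), (21.611268997192383, 22.65281867980957), 84.9735107421875)
  scene pred bbox [322.7799 199.5316] [346.4467 224.5333] obs [316. 200.] [346. 236.]
shallow top 0.47408294677734375 0.04045115411281586 r 0.07188181579113007 ell ((333.49420166015625, 271.4762268066406), (9.798287391662598, 74.25777435302734), 0.004737721756100655)
  scene pred bbox [271.9581 259.3484] [299.0655 284.5386] obs [287. 247.] [312. 271.]
deep top 0.5863551497459412 0.31703421473503113 r 0.03415001928806305 ell ((232.45298767089844, 231.70751953125), (21.915964126586914, 23.881933212280273), 117.26019287109375)
  scene pred bbox [378.9913 211.2697] [404.8919 240.6136] obs [380. 209.] [405. 240.]
nestS 177.75466918945312 333.89996337890625 (21.27215003967285, 34.16203689575195) [ 0.4656 -0.2687  0.075 ]
nestS 177.83602905273438 333.99481201171875 (31.25391387939453, 42.919708251953125) [ 0.4659 -0.2688  0.075 ]
```

View pics/lens.png

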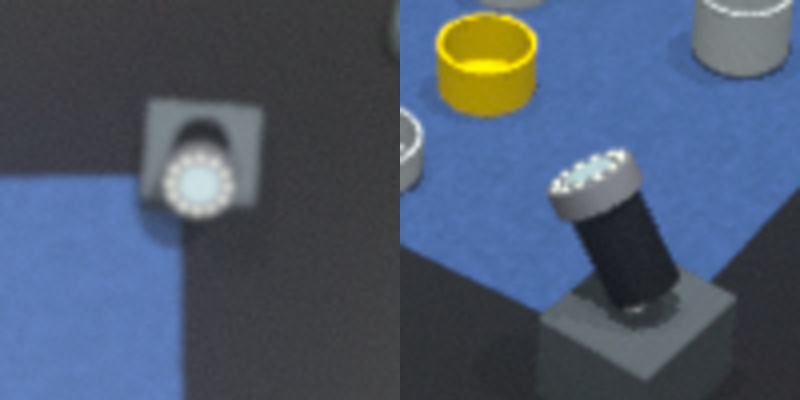

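```bash
cat >> h.py <<'E'
def tri(obs):
    A=np.zeros((3,3));b=np.zeros(3)
    for d,u,v in obs:
        c,r=ray(d,u,v);M=np.eye(3)-np.outer(r,r);A+=M;b+=M@c
    X=np.linalg.solve(A,b); return X,[np.linalg.norm((np.eye(3)-np.outer(ray(d,u,v)[1],ray(d,u,v)[1]))@(X-ray(d,u,v)[0])) for d,u,v in obs]
E
python3 - <<'E'
from h import *
np.set_printoptions(precision=4,suppress=True)
T=load('top0');S=load('scene0')
L,e=tri([(T,332.75,202),(S,355.5,264)]); print('lens',L,e)
B,e=tri([(T,333,188),(S,369,293.5)]); print('back',B,e, (L-B)/np.linalg.norm(L-B),np.linalg.norm(L-B))
for p in((148,100),(265,107),(140,205),(257,210)): print('block top',onz(T,283+p[0]/4,156+p[1]/4,.05))
for az in(np.pi,np.pi-.06):
    a=np.array([np.cos(az)*np.sin(.611),np.sin(az)*np.sin(.611),np.cos(.611)]);print('focus',L+.12*a, 'proj back 60mm',proj(S,L-.06*a),proj(T,L-.06*a))
# shallow, nest via hue-limited
for n,t,s,h,tz in(('shallow',(313,272),(300,258),.028,12),('pan',(241,288),(334,211),.036,13)):
    for d,(u,v),nm in((T,t,'T'),(S,s,'S')):
        im=d['image'].astype(int);w=17
        m=((im[...,0]>(110 if nm=='T' else 100))&(abs(im[...,2]-im[...,0])<45)).astype(np.uint8);k=np.zeros_like(m);k[v-w:v+w,u-w+(1 if nm=='S' else 0):u+w]=1
        ys,xs=np.nonzero(m*k); print(n,nm,xs.min(),xs.max(),ys.min(),ys.max(),onz(d,(xs.min()+xs.max()+1)/2-.5,(ys.min()+ys.max())/2,h) )
g=T['image'][:,:,0]; ys,xs=np.nonzero(g[244:304,420:478]>120); print('nest px',xs.min()+420,xs.max()+420,ys.min()+244,ys.max()+244)
print(onz(T,448.3,273.7,.075))
for p in((405,243),(480,228),(487,297),(418,312)): print('shaker corner',onz(T,*p,.055))
E
```

```text
lens [0.6537 0.0429 0.1241] [np.float64(0.0017529086447792865), np.float64(0.0017529086447793652)]
back [0.6972 0.0381 0.0722] [np.float64(0.00337050080608628), np.float64(0.0033705008060862223)] [-0.6408  0.071   0.7644] 0.0679394734264531
block top [0.7246 0.0758 0.05  ]
block top [ 0.7189 -0.0055  0.05  ]
block top [0.6509 0.0818 0.05  ]
block top [0.6467 0.001  0.05  ]
focus [0.5848 0.0429 0.2224] proj back 60mm [368.1578 289.146 ] [332.028  192.0984]
focus [0.585  0.047  0.2224] proj back 60mm [367.5873 289.6935] [332.7876 192.1138]
shallow T 303 324 262 283 [0.4714 0.096  0.028 ]
shallow S 287 316 241 270 [0.4768 0.0964 0.028 ]
pan T 230 252 277 298 [0.4316 0.2959 0.036 ]
pan S 318 350 196 227 [0.4432 0.2754 0.036 ]
nest px 420 477 244 303
[ 0.4643 -0.2655  0.075 ]
shaker corner [ 0.5492 -0.1553  0.055 ]
shaker corner [ 0.5887 -0.3612  0.055 ]
shaker corner [ 0.401  -0.3729  0.055 ]
shaker corner [ 0.3623 -0.1859  0.055 ]
```

>>> {"api": "arm_command", "payload": {"increments": [[[265,-254,-60],-0.58,1],[[265,-254,-60],-0.58,1],[[265,-254,-60],-0.58,1],[[265,-254,-60],-0.58,1],[[265,-254,-60],-0.58,1],[[265,-254,-60],-0.58,1],[[265,-254,-60],-0.58,1],[[265,-254,-60],-0.58,1],[[265,-254,-60],-0.58,1],[[265,-254,-60],-0.58,1],[[265,-254,-60],-0.58,1],[[265,-254,-60],-0.58,1]]}}

```text
clock: 1.1
tool_pos: [0.431, 0.2963, 0.1708]
tool_rot: [-3.14, -0.001, 2.267]
ft_force: [0.5, -0.4, -0.8]
grip_width: 0.0855
finger_force: 0.0
```

```bash
cat >> h.py <<'E'
from scipy.spatial.transform import Rotation as Ro
def wsnap(f):
    s=manip.get_state(); d=manip.get_image('wrist'); cv2.imwrite(f'pics/{f}.png',d['image'][:,:,::-1])
    np.savez(f'pics/{f}.npz',pos=s['tool_pos'],rot=s['tool_rot'],**d); d.update(pos=s['tool_pos'],rot=s['tool_rot']); return d
def wcam(d):
    Tm=np.eye(4);Tm[:3,:3]=Ro.from_euler('xyz',d['rot']).as_matrix();Tm[:3,3]=d['pos']; return Tm@d['hand_eye']
def wonz(d,u,v,z):
    K=d['K'];x=np.array([(u-K[0,2])/K[0,0],(v-K[1,2])/K[1,1]]);th=np.linalg.norm(x)
    r=np.array([*(x/max(th,1e-9)*np.sin(th)),np.cos(th)]);C=wcam(d);r=C[:3,:3]@r;return C[:3,3]+r*(z-C[2,3])/r[2]
def wproj(d,X):
    C=wcam(d);p=C[:3,:3].T@(np.asarray(X,float)-C[:3,3]);th=np.arctan2(np.hypot(p[0],p[1]),p[2]);n=p[:2]/np.hypot(p[0],p[1])
    return np.array([d['K'][0,2]+d['K'][0,0]*th*n[0],d['K'][1,2]+d['K'][1,1]*th*n[1]])
def wcircle(img,d,c,z,r,col):
    for a in np.linspace(0,2*np.pi,120):
        u=wproj(d,[c[0]+r*np.cos(a),c[1]+r*np.sin(a),z]); cv2.circle(img,(int(round(u[0])),int(round(u[1]))),0,col,-1)
E
python3 - <<'E'
from h import *
np.set_printoptions(precision=4,suppress=True)
d=wsnap('w1');print(d['pos'],d['rot'],d['K'][0],d['K'][1,2],d['hand_eye'],wcam(d)[:3,3])
i=d['image'][:,:,::-1].copy()
for c,z,h,col in(((.431,.296),.036,0,(0,0,255)),((.586,.317),.05,0,(0,255,0)),((.472,.096),.028,0,(255,0,255))): wcircle(i,d,c,z,.03,col)
cv2.imwrite('pics/w1o.png',i)
E
```

```text
[0.431  0.2963 0.1708] [-3.1405 -0.0009  2.2669] [371.6483   0.     319.9839] 236.53008676898395 [[ 0.0003 -0.9492 -0.3145  0.0805]
 [ 1.      0.0002  0.0006  0.0003]
 [-0.0005 -0.3145  0.9492 -0.1424]
 [ 0.      0.      0.      1.    ]] [0.3798 0.3583 0.3133]
```

View pics/w1o.png

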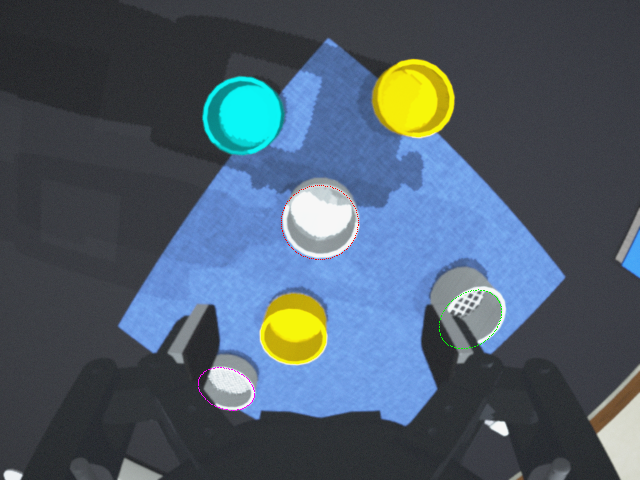

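>>> {"api": "arm_command", "payload": {"increments": [[[0,0,-40],0,1],[[0,0,-80],0,1],[[0,0,-120],0,1],[[0,0,-145],0,1],[[0,0,-157],0,1],[[0,0,-157],0,1],[[0,0,-157],0,0],[[0,0,-157],0,0],[[0,0,-157],0,0],[[0,0,-157],0,0],[[0,0,-157],0,0],[[0,0,-157],0,0]]}}

```text
clock: 2.15
tool_pos: [0.4339, 0.2979, 0.0174]
tool_rot: [3.136, 0.001, 2.268]
ft_force: [-1.6, 1.1, 7.0]
grip_width: 0.0575
finger_force: 64.5
```

>>> {"api": "arm_command", "payload": {"increments": [[[0,0,10],0,0],[[0,0,30],0,0],[[0,0,70],0,0],[[0,0,110],0,0],[[0,0,150],0,0],[[0,0,186],0,0],[[0,0,186],0,0],[[0,0,186],0,0],[[0,0,186],0,0]]}}

```text
clock: 2.9
tool_pos: [0.431, 0.296, 0.2004]
tool_rot: [-3.142, 0.0, 2.268]
ft_force: [-0.0, -0.9, -2.5]
grip_width: 0.0578
finger_force: 64.8
```

```bash
python3 - <<'E'
from h import *
d=wsnap('w2');print(manip.get_state())
i=d['image'][:,:,::-1].copy()
p=d['pos']
for dz in(.02,.016,.024): wcircle(i,d,p[:2],p[2]+dz,.03,(0,0,255))
cv2.imwrite('pics/w2o.png',cv2.resize(i[150:400,170:490],(800,600)))
E
```

```text
{'clock': 2.95, 'q': array([ 4.36281775e-01,  1.25694124e-01,  1.70448565e+00, -5.57447449e-05,
        1.31428961e+00, -2.60564582e-01]), 'joint_velocities': array([-2.21165592e-05,  2.40904358e-02,  1.73205531e-02, -6.27747413e-04,
       -1.17045542e-03, -1.05355395e-04]), 'effort': array([ 4.63621291e-04, -3.58340728e+01, -3.00095272e+01,  1.02040416e-03,
       -4.78812377e-02,  1.92455400e-04]), 'tool_pos': array([0.43023549, 0.29568577, 0.19901983]), 'tool_rot': array([-3.13879915e+00, -6.89058358e-04,  2.26765594e+00]), 'ft_force': array([-0.19793227,  0.09949081, -1.53214571]), 'torque': array([0.00182922, 0.00258396, 0.01468355]), 'finger_force': 64.84308195595077, 'grip_width': 0.05775777538419371}
```

View pics/w2o.png

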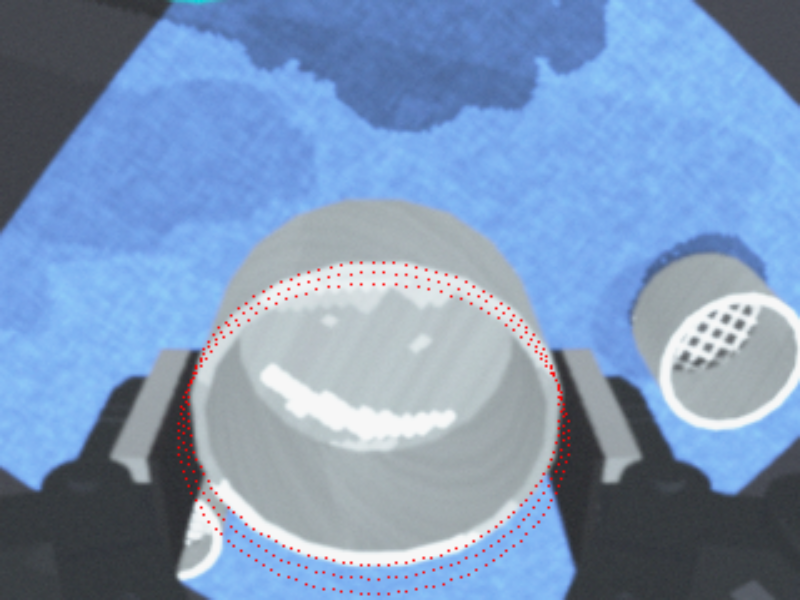

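>>> {"api": "arm_command", "payload": {"increments": [[[2,-40,0],0,0],[[5,-80,0],0,0],[[34,-563,-20],0,0],[[34,-563,-20],0,0],[[34,-563,-20],0,0],[[34,-563,-20],0,0],[[34,-563,-20],0,0],[[34,-563,-20],0,0],[[34,-563,-20],0,0],[[34,-563,-20],0,0],[[34,-563,-20],0,0],[[34,-563,-20],0,0]]}}

```text
clock: 3.95
tool_pos: [0.4595, -0.2003, 0.1804]
tool_rot: [-3.14, -0.005, 2.267]
ft_force: [1.1, 0.8, -0.9]
grip_width: 0.0574
finger_force: 64.9
```

>>> {"api": "arm_command", "payload": {"increments": [[[0,0,0],0,0],[[0,0,0],0,0],[[0,0,0],0,0],[[0,0,0],0,0],[[0,0,0],0,0],[[0,0,0],0,0]]}}

```text
clock: 4.45
tool_pos: [0.4614, -0.1977, 0.1828]
tool_rot: [-3.141, -0.001, 2.27]
ft_force: [-0.2, 0.1, -1.1]
grip_width: 0.0578
finger_force: 65.0
```

```bash
python3 - <<'E'
from h import *
np.set_printoptions(precision=4,suppress=True)
e=load('w2');print('rim bottom pt rel TCP (tool frame)',Ro.from_euler('xyz',e['rot']).as_matrix().T@(wonz(e,320.2,385.4,e['pos'][2]+.0186)-e['pos']))
d=wsnap('w3');p=d['pos'];print(p,d['rot'],manip.get_state()['joint_velocities'])
i=d['image'][:,:,::-1].copy()
wcircle(i,d,(.4650,-.267),.075,.038,(0,0,255));wcircle(i,d,(.4650,-.267),.075,.032,(0,255,0))
wcircle(i,d,p[:2],p[2]+.0186,.03,(255,0,0))
cv2.imwrite('pics/w3o.png',cv2.resize(i[100:400,140:540],(800,600)))
E
```

```text
rim bottom pt rel TCP (tool frame) [-0.0281  0.0005 -0.0186]
[ 0.4614 -0.1977  0.1828] [-3.1415 -0.0007  2.2699] [-0.0048 -0.0021 -0.0086 -0.0021  0.0004 -0.0017]
```

View pics/w3o.png

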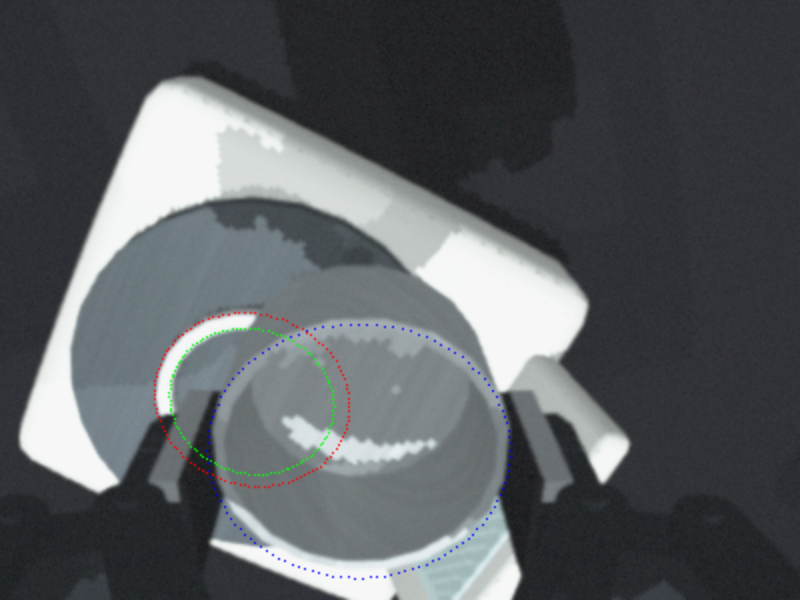

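>>> {"api": "arm_command", "payload": {"increments": [[[4,-35,0],0,0],[[4,-70,0],0,0],[[4,-70,-20],0,0],[[4,-70,-50],0,0],[[4,-70,-70],0,0],[[4,-70,-80],0,0],[[4,-70,-80],0,0],[[4,-70,-80],0,0],[[4,-70,-80],0,0]]}}

```text
clock: 5.25
tool_pos: [0.4668, -0.2697, 0.1048]
tool_rot: [3.141, 0.003, 2.269]
ft_force: [-0.3, 0.6, -1.8]
grip_width: 0.0575
finger_force: 65.0
```

>>> {"api": "arm_command", "payload": {"increments": [[[0,0,-3],0,0],[[0,0,-5],0,0],[[0,0,-7],0,0],[[0,0,-9],0,0],[[0,0,-11],0,0],[[0,0,-11],0,0],[[0,0,-11],0,0],[[0,0,-11],0,0]]}}

```text
clock: 5.92
tool_pos: [0.4655, -0.2692, 0.0921]
tool_rot: [3.142, -0.0, 2.268]
ft_force: [0.0, -0.8, -1.8]
grip_width: 0.0577
finger_force: 65.0
```

>>> {"api": "arm_command", "payload": {"increments": [[[0,1,-1],0,0],[[0,1,-2],0,0],[[0,1,-3],0,0],[[0,1,-4],0,0],[[0,1,-5],0,0],[[0,1,-5],0,0],[[0,1,-5],0,0],[[0,1,-5],0,0]]}}

```text
clock: 6.58
tool_pos: [0.4655, -0.2682, 0.0871]
tool_rot: [-3.142, 0.0, 2.268]
ft_force: [-0.0, -1.0, -0.6]
grip_width: 0.0575
finger_force: 65.0
```

>>> {"api": "arm_command", "payload": {"increments": [[[0,0,-1],0,0],[[0,0,-2],0,0],[[0,0,-2],0,0],[[0,0,-2],0,0]]}}

```text
clock: 6.92
tool_pos: [0.4654, -0.2681, 0.085]
tool_rot: [-3.142, -0.0, 2.268]
ft_force: [0.4, 0.2, -1.0]
grip_width: 0.0575
finger_force: 65.0
```

>>> {"api": "arm_command", "payload": {"increments": [[[0,0,-1],0,0],[[0,0,-1],0,0],[[0,0,-1],0,1],[[0,0,-1],0,1],[[0,0,-1],0,1],[[0,0,-1],0,1],[[0,0,-1],0,1],[[0,0,-1],0,1],[[0,0,30],0,1],[[0,0,60],0,1],[[0,0,100],0,1],[[0,0,100],0,1]]}}

```text
clock: 7.92
tool_pos: [0.47, -0.2717, 0.1938]
tool_rot: [3.139, 0.016, 2.268]
ft_force: [1.1, -1.4, 2.1]
grip_width: 0.0853
finger_force: 0.0
```

```bash
python3 - <<'E'
from h import *
np.set_printoptions(precision=4,suppress=True)
d=wsnap('w4');p=d['pos'];print(p,d['rot'])
i=d['image'][:,:,::-1].copy()
wcircle(i,d,(.4650,-.267),.075,.038,(0,0,255));wcircle(i,d,(.465,-.267),.103,.03,(255,0,0))
cv2.imwrite('pics/w4o.png',cv2.resize(i[100:400,140:540],(800,600)))
E
```

```text
[ 0.47   -0.2717  0.1938] [3.1385 0.0157 2.268 ]
```

View pics/w4o.png

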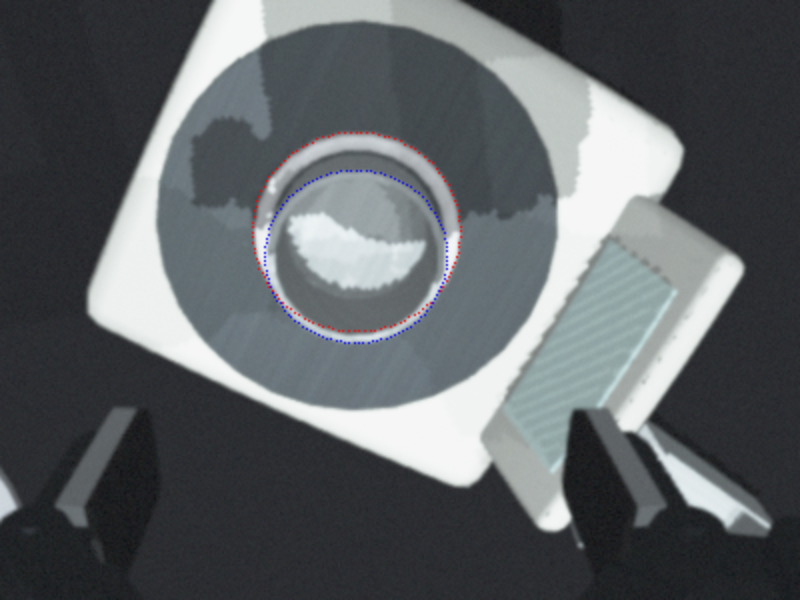

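>>> {"api": "arm_command", "payload": {"increments": [[[7,364,-20],-0.7,1],[[7,364,-20],-0.7,1],[[7,364,-20],-0.7,1],[[7,364,-20],-0.7,1],[[7,364,-20],-0.7,1],[[7,364,-20],-0.7,1],[[7,364,-20],-0.7,1],[[7,364,-20],-0.7,1],[[7,364,-20],-0.7,1],[[7,364,-20],-0.7,1],[[7,364,-20],-0.7,1],[[7,364,-20],-0.7,1]]}}

```text
clock: 8.97
tool_pos: [0.4719, 0.0959, 0.1643]
tool_rot: [-3.14, 0.001, 1.57]
ft_force: [-0.4, 0.4, -0.5]
grip_width: 0.0853
finger_force: 0.0
```

>>> {"api": "arm_command", "payload": {"increments": [[[0,0,0],0,1],[[0,0,0],0,1],[[0,0,0],0,1]]}}

```text
clock: 9.22
tool_pos: [0.4727, 0.0943, 0.1651]
tool_rot: [3.142, 0.0, 1.565]
ft_force: [0.0, 0.0, -0.6]
grip_width: 0.0854
finger_force: 0.0
```

```bash
cat >> h.py <<'E'
def wfit(d,c,z,f,r=.03,w=.045,thr=45,lo=70):
    "outer outline of a grey rim against the mat near world c at height z -> fitted circle in that plane"
    im=d['image'].astype(int); m=((im[...,2]-im[...,0]<thr)&(im[...,0]>lo)).astype(np.uint8)
    k=np.zeros_like(m); pts=np.array([wproj(d,[c[0]+w*np.cos(a),c[1]+w*np.sin(a),z]) for a in np.linspace(0,6.28,60)]).round().astype(np.int32)
    cv2.fillPoly(k,[pts],1); m=cv2.morphologyEx(m*k,cv2.MORPH_OPEN,np.ones((3,3),np.uint8))
    cs,_=cv2.findContours(m,cv2.RETR_EXTERNAL,cv2.CHAIN_APPROX_NONE); q=max(cs,key=cv2.contourArea)[:,0]
    P=np.array([wonz(d,u,v,z)[:2] for u,v in q]); cam=wcam(d)[:2,3]
    # near-camera side shows the wall below the rim; keep the far side of the outline
    g=np.array(c)
    for _ in range(15):
        n=(cam-g)/np.linalg.norm(cam-g); far=(P-g)@n<f*r
        far&=abs(np.linalg.norm(P-g,axis=1)-r)<.006
        A=P[far]; dd=np.linalg.norm(A-g,axis=1); J=-(A-g)/dd[:,None]; g=g+np.linalg.lstsq(J,r-dd,rcond=None)[0]
    dd=np.linalg.norm(P[far]-g,axis=1); return g,far.sum(),len(P),(dd-r).std()
E
python3 - <<'E'
from h import *
np.set_printoptions(precision=4,suppress=True)
d=wsnap('w5');print(d['pos'],d['rot'])
for f in(0.,-.3,.3): print('shallow',wfit(d,(.472,.096),.028,f))
for f in(0.,-.3): print('deep',wfit(load('w1'),(.586,.317),.05,f),'pan0',wfit(load('w1'),(.431,.296),.036,f))
E
```

```text
[0.4727 0.0943 0.1651] [3.1416 0.0003 1.5653]
shallow (array([0.4718, 0.0972]), np.int64(104), 218, np.float64(0.0003038795717266005))
shallow (array([0.4718, 0.0972]), np.int64(82), 218, np.float64(0.0002483434018023113))
shallow (array([0.4719, 0.0972]), np.int64(126), 218, np.float64(0.0003664047631040495))
deep (array([0.5863, 0.3213]), np.int64(81), 274, np.float64(0.0018327210036564192)) pan0 (array([0.4304, 0.2983]), np.int64(106), 223, np.float64(0.0003584765180426746))
deep (array([0.5866, 0.3201]), np.int64(67), 274, np.float64(0.0020716363824142725)) pan0 (array([0.4305, 0.2983]), np.int64(84), 223, np.float64(0.00030511839063336826))
```

>>> {"api": "arm_command", "payload": {"increments": [[[-1,3,-40],0,1],[[-1,3,-80],0,1],[[-1,3,-120],0,1],[[-1,3,-145],0,1],[[-1,3,-155],0,1],[[-1,3,-155],0,1],[[-1,3,-155],0,1],[[-1,3,-155],0,0],[[-1,3,-155],0,0],[[-1,3,-155],0,0],[[-1,3,-155],0,0],[[-1,3,-155],0,0]]}}

```text
clock: 10.27
tool_pos: [0.4741, 0.0989, 0.0127]
tool_rot: [3.136, -0.0, 1.568]
ft_force: [-1.2, -1.1, 6.2]
grip_width: 0.0572
finger_force: 64.4
```

>>> {"api": "arm_command", "payload": {"increments": [[[0,0,0],0,0],[[0,0,0],0,0],[[0,0,0],0,0]]}}

```text
clock: 10.52
tool_pos: [0.474, 0.0989, 0.0126]
tool_rot: [3.136, -0.0, 1.568]
ft_force: [-0.1, 0.4, 6.0]
grip_width: 0.0564
finger_force: 64.4
```

>>> {"api": "arm_command", "payload": {"increments": [[[0,0,5],0,0],[[0,0,20],0,0],[[0,0,60],0,0],[[0,0,100],0,0],[[0,0,140],0,0],[[0,0,165],0,0],[[0,0,170],0,0],[[0,0,170],0,0],[[0,0,170],0,0]]}}

```text
clock: 11.27
tool_pos: [0.4708, 0.0988, 0.1798]
tool_rot: [-3.141, 0.0, 1.568]
ft_force: [0.4, -0.1, -1.5]
grip_width: 0.0563
finger_force: 64.4
```

```bash
python3 - <<'E'
from h import *
np.set_printoptions(precision=4,suppress=True)
d=wsnap('w6');p=d['pos'];print(p,d['rot'],manip.get_state()['grip_width'])
R=Ro.from_euler('xyz',d['rot']).as_matrix()
for f in(-.5,-.7): g=wfit(d,p[:2],p[2]+.0154,f,lo=90); print(g, (R.T@np.r_[g[0]-p[:2],0]))
e=load('w2');p=e['pos'];R=Ro.from_euler('xyz',e['rot']).as_matrix()
for f in(-.5,-.7): g=wfit(e,p[:2],p[2]+.0186,f,lo=90); print('pan',g, (R.T@np.r_[g[0]-p[:2],0]))
print('pan in nest', [wfit(load('w4'),(.465,-.267),.103,f,lo=110,w=.034) for f in(-.3,-.5)])
E
```

```text
[0.4708 0.0988 0.1798] [-3.1411  0.      1.5679] 0.05695302768333142
(array([0.4711, 0.0968]), np.int64(124), 547, np.float64(0.00018977741525161458)) [-0.0021  0.0003 -0.    ]
(array([0.471 , 0.0968]), np.int64(99), 547, np.float64(0.00019142683463829152)) [-0.0021  0.0003 -0.    ]
pan (array([0.4284, 0.296 ]), np.int64(149), 493, np.float64(0.0018007044386528363)) [ 0.0017 -0.0019  0.    ]
pan (array([0.4287, 0.2965]), np.int64(109), 493, np.float64(0.0014303310071931876)) [ 0.0018 -0.0015 -0.    ]
pan in nest [(array([ 0.4655, -0.2676]), np.int64(102), 308, np.float64(0.0003785203162390064)), (array([ 0.4655, -0.2677]), np.int64(85), 308, np.float64(0.0003887035632488799))]
```

>>> {"api": "arm_command", "payload": {"increments": [[[-5,-364,0],0,0],[[-5,-364,0],0,0],[[-5,-364,0],0,0],[[-5,-364,0],0,0],[[-5,-364,0],0,0],[[-5,-364,0],0,0],[[-5,-364,0],0,0],[[-5,-364,0],0,0],[[-5,-364,0],0,0],[[-5,-364,0],0,0],[[-5,-364,0],0,0],[[-5,-364,0],0,0]]}}

```text
clock: 12.32
tool_pos: [0.4651, -0.2638, 0.1777]
tool_rot: [-3.138, -0.004, 1.567]
ft_force: [-0.1, -0.5, -0.7]
grip_width: 0.0563
finger_force: 64.3
```

>>> {"api": "arm_command", "payload": {"increments": [[[0,0,-20],0,0],[[0,0,-40],0,0],[[0,0,-48],0,0],[[0,0,-50],0,0],[[0,0,-50],0,0],[[0,0,-50],0,0],[[0,0,-50],0,0]]}}

```text
clock: 12.9
tool_pos: [0.4674, -0.2654, 0.1314]
tool_rot: [3.14, 0.001, 1.568]
ft_force: [-0.1, 0.1, -1.9]
grip_width: 0.0569
finger_force: 64.3
```

>>> {"api": "arm_command", "payload": {"increments": [[[-2,0,0],0,0],[[-2,0,-6],0,0],[[-2,0,-10],0,0],[[-2,0,-13],0,0],[[-2,0,-16],0,0],[[-2,0,-16],0,0],[[-2,0,-16],0,0],[[-2,0,-16],0,0]]}}

```text
clock: 13.57
tool_pos: [0.4645, -0.2653, 0.114]
tool_rot: [3.142, -0.0, 1.568]
ft_force: [-0.0, -0.0, -0.7]
grip_width: 0.0564
finger_force: 64.3
```

>>> {"api": "arm_command", "payload": {"increments": [[[0,0,-1],0,0],[[0,0,-2],0,0],[[0,0,-3],0,0],[[0,0,-3],0,0],[[0,0,-3],0,0]]}}

```text
clock: 13.98
tool_pos: [0.4644, -0.2651, 0.111]
tool_rot: [-3.141, -0.0, 1.568]
ft_force: [0.3, 0.3, 0.2]
grip_width: 0.057
finger_force: 64.3
```

>>> {"api": "arm_command", "payload": {"increments": [[[0,0,-1],0,0],[[0,0,-1],0,0],[[0,0,-1],0,1],[[0,0,-1],0,1],[[0,0,-1],0,1],[[0,0,-1],0,1],[[0,0,-1],0,1],[[0,0,0],0,1],[[0,0,30],0,1],[[0,0,70],0,1],[[0,0,100],0,1],[[0,0,100],0,1]]}}

```text
clock: 14.98
tool_pos: [0.4684, -0.2683, 0.2191]
tool_rot: [3.13, 0.009, 1.568]
ft_force: [0.3, 0.0, 1.4]
grip_width: 0.0854
finger_force: 0.0
```

>>> {"api": "arm_command", "payload": {"increments": [[[0,0,0],0,1],[[0,0,0],0,1]]}}

```text
clock: 15.15
tool_pos: [0.4641, -0.2649, 0.2106]
tool_rot: [-3.141, -0.001, 1.568]
ft_force: [-1.0, 0.6, -0.3]
grip_width: 0.0851
finger_force: 0.0
```

```bash
python3 - <<'E'
from h import *
np.set_printoptions(precision=4,suppress=True)
d=wsnap('w7');print(d['pos'],d['rot'])
for z in (.126,.129): print(z,[wfit(d,(.4655,-.2676),z,f,lo=110,w=.036) for f in(0,-.3,-.5)])
# independent check of height: scene and top views rim extents
for n in('scene','top'):
    d=snap(n,n+'1')
    a=np.linspace(0,6.28,200)
    for z in(.126,.103): q=np.array([proj(d,[.4655+.03*np.cos(x),-.2676+.03*np.sin(x),z]) for x in a]);print(n,z,'pred',q.min(0),q.max(0))
i=load('scene1')['image'][290:350,150:210,0]; j=load('scene0')['image'][290:350,150:210,0]
w=wsnap('w8')['image'][:,:,::-1].copy(); 
cv2.imwrite('pics/w8o.png',w)
E
```

```text
[ 0.4641 -0.2649  0.2106] [-3.1409 -0.0005  1.5678]
0.126 [(array([ 0.4653, -0.2679]), np.int64(126), 310, np.float64(0.00037023485364788534)), (array([ 0.4653, -0.2678]), np.int64(100), 310, np.float64(0.00033627982395540703)), (array([ 0.4652, -0.2678]), np.int64(83), 310, np.float64(0.00026365909459488625))]
0.129 [(array([ 0.4653, -0.2663]), np.int64(128), 306, np.float64(0.0003138812570286018)), (array([ 0.4652, -0.2663]), np.int64(102), 306, np.float64(0.00029529499869636344)), (array([ 0.4652, -0.2662]), np.int64(83), 306, np.float64(0.00024935206888586115))]
scene 0.126 pred [157.2838 302.3916] [190.8898 325.75  ]
scene 0.103 pred [159.3276 311.3625] [192.5088 334.8269]
top 0.126 pred [442.5532 261.1414] [466.0364 284.6194]
top 0.103 pred [440.3732 261.5423] [463.4101 284.5761]
```

>>> {"api": "arm_command", "payload": {"increments": [[[60,350,0],0.17,1],[[60,350,0],0.17,1],[[60,350,0],0.17,1],[[60,350,0],0.17,1],[[60,350,0],0.17,1],[[60,350,0],0.17,1],[[60,350,0],0.17,1],[[122,584,0],0.17,1],[[122,584,0],0.17,1],[[122,584,0],0.17,1],[[122,584,0],0.17,1],[[122,584,0],0.17,1]]}}

```text
clock: 16.35
tool_pos: [0.5628, 0.2266, 0.2096]
tool_rot: [-3.139, 0.0, 1.738]
ft_force: [0.9, -0.3, 0.9]
grip_width: 0.0851
finger_force: 0.0
```

```bash
python3 - <<'E'
from h import *
print(manip.get_state()['tool_pos'],manip.get_state()['joint_velocities'])
E
```

```text
[0.56278608 0.2266217  0.20963434] [ 0.75591302  0.58550714 -0.74098847 -0.00881506  0.14320535  0.75421059]
```

>>> {"api": "arm_command", "payload": {"increments": [[[15,40,-10],0,1],[[18,70,-20],0,1],[[18,70,-20],0,1],[[18,70,-20],0,1],[[18,70,-20],0,1],[[18,70,-20],0,1]]}}

```text
clock: 16.85
tool_pos: [0.5814, 0.2933, 0.1909]
tool_rot: [-3.141, 0.001, 1.737]
ft_force: [0.2, -1.0, 0.4]
grip_width: 0.0856
finger_force: 0.0
```

```bash
python3 - <<'E'
from h import *
np.set_printoptions(precision=4,suppress=True)
d=wsnap('w9');print(d['pos'],d['rot'])
for f in(0.,-.3,.3): print('deep',wfit(d,(.586,.319),.05,f))
# shaker front/left walls in top view: white mask corners
T=load('top0');im=T['image'].astype(int);m=((im.min(2)>150)).astype(np.uint8);k=np.zeros_like(m);k[215:325,395:500]=1
m=cv2.morphologyEx(m*k,cv2.MORPH_CLOSE,np.ones((5,5)));c=max(cv2.findContours(m,0,1)[0],key=cv2.contourArea)[:,0]
# points on left (image) edge = +y wall, on z=.055
P=np.array([onz(T,u,v,.055)[:2] for u,v in c]);
sel=[p for p in P if p[1]>-.20 and .385<p[0]<.53]; print(np.array(sel)); 
vx,vy,x0,y0=cv2.fitLine(np.array(sel,np.float32),cv2.DIST_HUBER,0,.01,.01).ravel(); print('wall',vx,vy,x0,y0)
E
```

```text
[0.5814 0.2933 0.1909] [-3.141   0.0006  1.7365]
deep (array([0.5867, 0.322 ]), np.int64(106), 219, np.float64(0.0005319138384217338))
deep (array([0.5867, 0.322 ]), np.int64(84), 219, np.float64(0.000408544736904027))
deep (array([0.5867, 0.322 ]), np.int64(129), 219, np.float64(0.000496986225180073))
[[ 0.5273 -0.1548]
 [ 0.5246 -0.1547]
 [ 0.5219 -0.1547]
 [ 0.5191 -0.1573]
 [ 0.5164 -0.1572]
 [ 0.5137 -0.1572]
 [ 0.5109 -0.1571]
 [ 0.5082 -0.157 ]
 [ 0.5055 -0.1597]
 [ 0.5027 -0.1596]
 [ 0.5    -0.1596]
 [ 0.4973 -0.1595]
 [ 0.4946 -0.1622]
 [ 0.4918 -0.1621]
 [ 0.4891 -0.162 ]
 [ 0.4864 -0.1647]
 [ 0.4837 -0.1646]
 [ 0.4809 -0.1645]
 [ 0.4782 -0.1645]
 [ 0.4755 -0.1644]
 [ 0.4728 -0.1671]
 [ 0.4701 -0.167 ]
 [ 0.4674 -0.1669]
 [ 0.4647 -0.1669]
 [ 0.4619 -0.1695]
 [ 0.4592 -0.1694]
 [ 0.4565 -0.1694]
 [ 0.4538 -0.1693]
 [ 0.4511 -0.172 ]
 [ 0.4484 -0.1719]
 [ 0.4457 -0.1718]
 [ 0.443  -0.1717]
 [ 0.4403 -0.1744]
 [ 0.4376 -0.1743]
 [ 0.4349 -0.1743]
 [ 0.4322 -0.1742]
 [ 0.4294 -0.1768]
 [ 0.4268 -0.1768]
 [ 0.4241 -0.1767]
 [ 0.4214 -0.1766]
 [ 0.4187 -0.1793]
 [ 0.416  -0.1792]
 [ 0.4133 -0.1791]
 [ 0.4106 -0.179 ]
 [ 0.4079 -0.1817]
 [ 0.4052 -0.1816]
 [ 0.4025 -0.1815]
 [ 0.3998 -0.1815]
 [ 0.3971 -0.1841]
 [ 0.3944 -0.184 ]
 [ 0.3918 -0.184 ]
 [ 0.3891 -0.1839]
 [ 0.3864 -0.1865]]
wall 0.97592515 0.21810567 0.45254624 -0.17087714
```

>>> {"api": "arm_command", "payload": {"increments": [[[5,29,-10],0.05,1],[[5,29,-50],0.05,1],[[5,29,-90],0.05,1],[[5,29,-130],0.05,1],[[5,29,-160],0.05,1],[[5,29,-170],0.05,1],[[5,29,-170],0.05,1],[[5,29,-170],0.05,1],[[5,29,-170],0.05,0],[[5,29,-170],0.05,0],[[5,29,-170],0.05,0],[[5,29,-170],0.05,0]]}}

```text
clock: 17.9
tool_pos: [0.5891, 0.3247, 0.0251]
tool_rot: [3.135, -0.001, 1.788]
ft_force: [0.4, -0.5, 5.9]
grip_width: 0.0572
finger_force: 65.2
```

>>> {"api": "arm_command", "payload": {"increments": [[[0,0,0],0,0],[[0,0,0],0,0],[[0,0,0],0,0]]}}

```text
clock: 18.15
tool_pos: [0.5891, 0.3246, 0.0251]
tool_rot: [3.135, -0.001, 1.788]
ft_force: [-0.1, -0.5, 7.2]
grip_width: 0.0571
finger_force: 65.2
```

>>> {"api": "arm_command", "payload": {"increments": [[[0,0,5],0,0],[[0,0,20],0,0],[[0,0,60],0,0],[[0,0,100],0,0],[[0,0,140],0,0],[[0,0,175],0,0],[[0,0,180],0,0],[[0,0,180],0,0],[[0,0,180],0,0]]}}

```text
clock: 18.9
tool_pos: [0.5858, 0.3235, 0.2011]
tool_rot: [-3.141, 0.0, 1.788]
ft_force: [-1.3, -0.4, -2.7]
grip_width: 0.0572
finger_force: 64.7
```

```bash
python3 - <<'E'
from h import *
np.set_printoptions(precision=4,suppress=True)
d=wsnap('w10');p=d['pos'];print(p,d['rot'])
R=Ro.from_euler('xyz',d['rot']).as_matrix()
for dz in(.025,.028):
  for f in(-.5,-.7): g=wfit(d,p[:2],p[2]+dz,f,lo=90); print(dz,g, (R.T@np.r_[g[0]-p[:2],0]))
E
```

```text
[0.5858 0.3235 0.2011] [-3.1413  0.0001  1.7879]
0.025 (array([0.5869, 0.3219]), np.int64(129), 457, np.float64(0.00024127762852902887)) [-0.0018  0.0007 -0.    ]
0.025 (array([0.5868, 0.3218]), np.int64(103), 457, np.float64(0.0002418867981073734)) [-0.0018  0.0006 -0.    ]
0.028 (array([0.5862, 0.3248]), np.int64(131), 457, np.float64(0.00028738616678502664)) [ 0.0012  0.0007 -0.    ]
0.028 (array([0.5862, 0.3247]), np.int64(106), 457, np.float64(0.0002376986948979787)) [ 0.0012  0.0006 -0.    ]
```

>>> {"api": "arm_command", "payload": {"increments": [[[-155,-456,0],0,0],[[-155,-456,0],0,0],[[-155,-456,0],0,0],[[-155,-456,0],0,0],[[-155,-456,0],0,0],[[-155,-456,0],0,0],[[-155,-456,0],0,0],[[-155,-456,0],0,0],[[-155,-456,0],0,0],[[-155,-456,0],0,0],[[-155,-456,0],0,0],[[-155,-456,0],0,0]]}}

```text
clock: 19.95
tool_pos: [0.4279, -0.1347, 0.1982]
tool_rot: [-3.136, -0.002, 1.785]
ft_force: [0.1, 0.6, -1.6]
grip_width: 0.0575
finger_force: 64.6
```

>>> {"api": "arm_command", "payload": {"increments": [[[0,0,0],0,0],[[0,0,0],0,0],[[0,0,0],0,0],[[0,0,0],0,0]]}}

```text
clock: 20.28
tool_pos: [0.4309, -0.131, 0.1998]
tool_rot: [-3.14, -0.002, 1.789]
ft_force: [-0.1, -0.7, -1.6]
grip_width: 0.0575
finger_force: 64.6
```

>>> {"api": "arm_command", "payload": {"increments": [[[0,0,-40],0,0],[[0,0,-80],0,0],[[0,0,-110],0,0],[[0,0,-125],0,0],[[0,0,-130],0,0],[[0,0,-130],0,0],[[0,0,-130],0,0],[[0,0,-130],0,0]]}}

```text
clock: 20.95
tool_pos: [0.4331, -0.1327, 0.0727]
tool_rot: [3.139, 0.002, 1.789]
ft_force: [-1.4, -0.2, -1.4]
grip_width: 0.0573
finger_force: 64.7
```

>>> {"api": "arm_command", "payload": {"increments": [[[0.5,-2,0],0,0],[[1,-4,0],0,0],[[1.5,-6,0],0,0],[[2,-8,0],0,0],[[2.5,-10,0],0,0],[[2.5,-11,0],0,0],[[2.5,-11,0],0,0]]}}

```text
clock: 21.53
tool_pos: [0.4338, -0.143, 0.071]
tool_rot: [3.141, -0.001, 1.787]
ft_force: [-0.3, 2.7, -1.3]
grip_width: 0.0574
finger_force: 65.0
```

>>> {"api": "arm_command", "payload": {"increments": [[[0.4,-2,1],0,0],[[0.9,-4,2],0,0],[[1.3,-6,3],0,0],[[1.8,-8,4],0,0],[[2.2,-10,5],0,0],[[2.2,-10,5],0,0]]}}

```text
clock: 22.03
tool_pos: [0.433, -0.148, 0.0742]
tool_rot: [-3.137, -0.013, 1.787]
ft_force: [-1.6, 13.8, 0.7]
grip_width: 0.0571
finger_force: 64.6
```

```bash
python3 - <<'E'
from h import *
s=manip.get_state();print(s['tool_pos'],s['tool_rot'],s['ft_force'],s['torque'])
E
```

```text
[ 0.43304372 -0.14800373  0.07422019] [-3.13722901 -0.01286987  1.78651597] [-1.6363615  13.77608605  0.68282844] [2.62799414 0.2561876  0.04038361]
```

>>> {"api": "arm_command", "payload": {"increments": [[[0.4,-2,0],0,0],[[0.9,-4,1],0,0],[[1.3,-6,1],0,0],[[1.8,-8,2],0,0],[[2.2,-10,2],0,0],[[2.6,-12,3],0,0],[[2.6,-12,3],0,0],[[2.6,-12,3],0,0]]}}

```text
clock: 22.7
tool_pos: [0.4356, -0.1591, 0.0778]
tool_rot: [-3.137, -0.014, 1.787]
ft_force: [-3.3, 17.3, 8.7]
grip_width: 0.0572
finger_force: 66.1
```

```bash
python3 - <<'E'
from h import *
d=wsnap('w11');snap('scene','s2')
E
```

>>> {"api": "arm_command", "payload": {"increments": [[[0.7,-3,1],0,0],[[0.7,-3,1],0,0],[[0.7,-3,1],0,0],[[-3,12,6],0,0],[[-5,30,20],0,0],[[-10,50,60],0,0],[[-20,70,90],0,0],[[-20,70,90],0,0],[[-20,70,90],0,0],[[-20,70,90],0,0]]}}

```text
clock: 23.63
tool_pos: [0.4185, -0.0958, 0.1688]
tool_rot: [-3.141, 0.001, 1.788]
ft_force: [-0.5, -0.3, -1.4]
grip_width: 0.0571
finger_force: 65.2
```

```bash
python3 - <<'E'
from h import *
np.set_printoptions(precision=4,suppress=True)
d=wsnap('w12');s=snap('scene','s3');p=d['pos'];print(p,d['rot'],manip.get_state()['ft_force'])
a=d['image'][120:420,160:480,::-1]
R=Ro.from_euler('xyz',d['rot']).as_matrix();uv=proj(s,p).astype(int);print(uv)
b=s['image'][max(0,uv[1]-75):uv[1]+75,uv[0]-80:uv[0]+80,::-1]
cv2.imwrite('pics/c3.png',np.hstack([cv2.resize(a,(400,375),interpolation=cv2.INTER_CUBIC),cv2.resize(b,(400,375),interpolation=cv2.INTER_CUBIC)]))
E
```

```text
[ 0.4185 -0.0958  0.1688] [-3.1414  0.0009  1.7881] [ 0.8437 -0.2124 -1.5769]
[218 239]
```

View pics/c3.png

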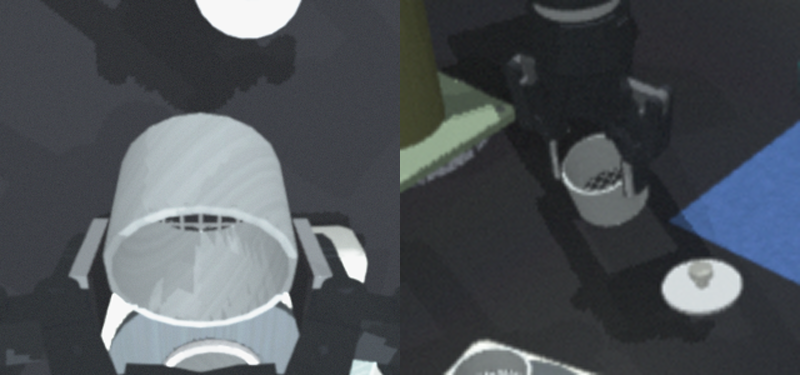

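```bash
cat > tilt.py <<'E'
from h import *
from scipy.optimize import fsolve
def tilt(d,u,vt,vb,vf):
    H=d['hand_eye']
    def v(x,h):
        p=H[:3,:3].T@(np.array([x,0,-h])-H[:3,3]);return d['K'][1,2]+d['K'][1,1]*np.arctan2(p[1],p[2])
    def f(q):
        c=q[:2]/1000;a=np.array([-np.sin(q[2]),np.cos(q[2])]);e=np.array([a[1],-a[0]])
        return [v(*(c+.03*e))-vt,v(*(c-.03*e))-vb,v(*(c-.045*a+.03*e))-vf]
    q=fsolve(f,[0,25,.5]);a=np.array([-np.sin(q[2]),np.cos(q[2])]);m=q[:2]/1000-.045*a
    return np.degrees(q[2]),q[:2],m*1000
def edges(d,u=321):
    g=cv2.GaussianBlur(d['image'],(3,3),0)[:,u-1:u+2].astype(float).mean((1,2)); return g
E
python3 - <<'E'
from tilt import *
np.set_printoptions(precision=2,suppress=True)
d=load('w12');g=edges(d)
print(list(enumerate(g[200:220].round(),200)));print(list(enumerate(g[276:294].round(),276)));print(list(enumerate(g[370:388].round(),370)))
print(tilt(d,321,286.4,380,210),tilt(d,321,286.4,381,211),tilt(d,321,285.4,380,210),tilt(d,321,286.4,380,209))
e=wproj(d,d['pos']);print(e)
E
```

```text
[(200, np.float64(50.0)), (201, np.float64(50.0)), (202, np.float64(50.0)), (203, np.float64(50.0)), (204, np.float64(50.0)), (205, np.float64(49.0)), (206, np.float64(50.0)), (207, np.float64(50.0)), (208, np.float64(57.0)), (209, np.float64(84.0)), (210, np.float64(128.0)), (211, np.float64(166.0)), (212, np.float64(185.0)), (213, np.float64(189.0)), (214, np.float64(190.0)), (215, np.float64(190.0)), (216, np.float64(190.0)), (217, np.float64(189.0)), (218, np.float64(189.0)), (219, np.float64(188.0))]
[(276, np.float64(185.0)), (277, np.float64(185.0)), (278, np.float64(186.0)), (279, np.float64(187.0)), (280, np.float64(188.0)), (281, np.float64(189.0)), (282, np.float64(192.0)), (283, np.float64(195.0)), (284, np.float64(202.0)), (285, np.float64(209.0)), (286, np.float64(213.0)), (287, np.float64(213.0)), (288, np.float64(210.0)), (289, np.float64(201.0)), (290, np.float64(182.0)), (291, np.float64(157.0)), (292, np.float64(138.0)), (293, np.float64(131.0))]
[(370, np.float64(182.0)), (371, np.float64(182.0)), (372, np.float64(183.0)), (373, np.float64(184.0)), (374, np.float64(186.0)), (375, np.float64(190.0)), (376, np.float64(204.0)), (377, np.float64(224.0)), (378, np.float64(240.0)), (379, np.float64(245.0)), (380, np.float64(242.0)), (381, np.float64(225.0)), (382, np.float64(196.0)), (383, np.float64(176.0)), (384, np.float64(170.0)), (385, np.float64(170.0)), (386, np.float64(170.0)), (387, np.float64(170.0))]
(np.float64(19.244296563144104), array([-0.94, 23.23]), array([ 13.89, -19.25])) (np.float64(18.673950681806158), array([-1.14, 23.31]), array([ 13.26, -19.32])) (np.float64(18.828117298684877), array([-0.82, 23.09]), array([ 13.7, -19.5])) (np.float64(19.543815443205272), array([-0.42, 24.06]), array([ 14.64, -18.34]))
[319.06 309.32]
```

>>> {"api": "arm_command", "payload": {"increments": [[[8,-35,0],0,0],[[8,-35,-40],0,0],[[8,-35,-80],0,0],[[8,-35,-96],0,0],[[8,-35,-96],0,0],[[8,-35,-96],0,0],[[11,-50,-96],0,0],[[12,-58,-96],0,0],[[13,-62,-96],0,0],[[13,-62,-96],0,0]]}}

```text
clock: 24.57
tool_pos: [0.4331, -0.1589, 0.0745]
tool_rot: [3.139, 0.002, 1.786]
ft_force: [0.1, -0.5, -0.6]
grip_width: 0.0572
finger_force: 65.1
```

>>> {"api": "arm_command", "payload": {"increments": [[[0.4,-2,0],0,0],[[0.9,-4,0],0,0],[[1.3,-6,0],0,0],[[1.8,-8,0],0,0],[[2.2,-10,0],0,0],[[2.6,-12,0],0,0],[[2.8,-13,0],0,0],[[2.8,-13,0],0,0],[[2.8,-13,0],0,0]]}}

```text
clock: 25.32
tool_pos: [0.433, -0.1617, 0.0737]
tool_rot: [-3.141, -0.018, 1.786]
ft_force: [-2.2, 25.0, 19.7]
grip_width: 0.0576
finger_force: 67.5
```

>>> {"api": "arm_command", "payload": {"increments": [[[0.2,-1,2],0,0],[[0.4,-2,4],0,0],[[0.6,-3,6],0,0],[[0.8,-4,8],0,0],[[1,-5,10],0,0],[[1.2,-6,12],0,0],[[1.2,-6,12],0,0],[[1.2,-6,12],0,0]]}}

```text
clock: 25.98
tool_pos: [0.4355, -0.1759, 0.085]
tool_rot: [-3.141, 0.0, 1.789]
ft_force: [0.4, 0.5, -0.2]
grip_width: 0.0575
finger_force: 64.5
```

```bash
python3 - <<'E'
from h import *
s=manip.get_state();print(s['tool_pos'],s['ft_force'],s['torque'],s['joint_velocities'].round(3))
E
```

```text
[ 0.43549414 -0.17589401  0.08501383] [ 0.36327358  0.50755084 -0.22909817] [ 0.00936513 -0.00490918 -0.00647803] [-0.01  -0.    -0.019 -0.011 -0.016  0.001]
```

>>> {"api": "arm_command", "payload": {"increments": [[[0,0,10],0,0],[[0,0,30],0,0],[[-5,20,60],0,0],[[-10,50,85],0,0],[[-18,80,85],0,0],[[-18,80,85],0,0],[[-18,80,85],0,0],[[-18,80,85],0,0],[[-18,80,85],0,0]]}}

```text
clock: 26.73
tool_pos: [0.4179, -0.0973, 0.1702]
tool_rot: [3.141, 0.001, 1.787]
ft_force: [-0.1, -0.1, -0.7]
grip_width: 0.0576
finger_force: 64.5
```

```bash
python3 - <<'E'
from tilt import *
d=wsnap('w13');snap('scene','s4');print(d['pos'],d['rot'],manip.get_state()['ft_force'])
for u in(321,):
    g=edges(d,u).round().astype(int);print(list(enumerate(g))[185:400:1] if 0 else ' '.join(f'{i}:{x}' for i,x in enumerate(g) if 170<=i<400 and i%2==0))
g=d['image'][:,:,0]
print('rows width>90', [(v,np.nonzero(g[v,200:440]>110)[0].min()+200,np.nonzero(g[v,200:440]>110)[0].max()+200) for v in range(190,392,8) if (g[v,200:440]>110).any()])
E
```

```text
[ 0.41794047 -0.09733469  0.17018029] [3.14149690e+00 7.68177178e-04 1.78691644e+00] [-0.92045556 -0.7602084  -1.64150701]
170:49 172:49 174:50 176:49 178:49 180:48 182:49 184:49 186:49 188:48 190:49 192:51 194:51 196:49 198:48 200:50 202:50 204:81 206:168 208:196 210:198 212:197 214:195 216:193 218:194 220:195 222:195 224:195 226:196 228:198 230:200 232:201 234:202 236:201 238:200 240:200 242:199 244:198 246:198 248:198 250:198 252:201 254:203 256:203 258:204 260:203 262:203 264:204 266:202 268:199 270:193 272:192 274:191 276:190 278:189 280:189 282:192 284:194 286:199 288:209 290:211 292:198 294:153 296:143 298:163 300:166 302:167 304:167 306:166 308:165 310:166 312:167 314:167 316:167 318:168 320:168 322:168 324:171 326:180 328:190 330:195 332:195 334:194 336:196 338:197 340:198 342:199 344:200 346:199 348:198 350:196 352:195 354:195 356:194 358:194 360:194 362:195 364:194 366:194 368:196 370:199 372:222 374:243 376:208 378:170 380:170 382:170 384:170 386:168 388:144 390:157 392:187 394:211 396:241 398:243
rows width>90 [(206, np.int64(310), np.int64(330)), (214, np.int64(283), np.int64(358)), (222, np.int64(271), np.int64(369)), (230, np.int64(264), np.int64(377)), (238, np.int64(260), np.int64(381)), (246, np.int64(256), np.int64(384)), (254, np.int64(255), np.int64(386)), (262, np.int64(253), np.int64(387)), (270, np.int64(252), np.int64(389)), (278, np.int64(250), np.int64(390)), (286, np.int64(249), np.int64(391)), (294, np.int64(247), np.int64(393)), (302, np.int64(232), np.int64(439)), (310, np.int64(228), np.int64(439)), (318, np.int64(225), np.int64(439)), (326, np.int64(221), np.int64(439)), (334, np.int64(218), np.int64(439)), (342, np.int64(218), np.int64(421)), (350, np.int64(225), np.int64(415)), (358, np.int64(248), np.int64(392)), (366, np.int64(246), np.int64(389)), (374, np.int64(244), np.int64(395)), (382, np.int64(242), np.int64(397)), (390, np.int64(241), np.int64(397))]
```

```bash
python3 - <<'E'
from tilt import *
np.set_printoptions(precision=2,suppress=True)
for n,a in(('w12',(321,284,381.7,210)),('w13',(321,287,376.5,205.2))): print(n,tilt(load(n),*a))
E
```

```text
w12 (np.float64(17.80465566201136), array([-0.08, 24.44]), array([ 13.68, -18.41]))
w13 (np.float64(21.837162425852732), array([ 0.42, 24.21]), array([ 17.15, -17.56]))
```

>>> {"api": "arm_command", "payload": {"increments": [[[9,-35,0],0,0],[[9,-40,-40],0,0],[[9,-42,-80],0,0],[[9,-42,-103],0,0],[[9,-42,-103],0,0],[[9,-42,-103],0,0],[[11,-52,-103],0,0],[[12,-58,-103],0,0],[[13,-60,-103],0,0],[[13,-60,-103],0,0]]}}

```text
clock: 27.67
tool_pos: [0.4326, -0.1582, 0.069]
tool_rot: [3.138, 0.003, 1.787]
ft_force: [-0.6, 0.5, -1.8]
grip_width: 0.0576
finger_force: 64.9
```

>>> {"api": "arm_command", "payload": {"increments": [[[0.6,-3,0],0,0],[[1.3,-6,0],0,0],[[2,-9,1],0,0],[[2.6,-12,1],0,0],[[3.3,-15,2],0,0],[[4,-18,2],0,0],[[4,-18,2],0,0],[[4,-18,2],0,0]]}}

```text
clock: 28.33
tool_pos: [0.4327, -0.1669, 0.0686]
tool_rot: [-3.14, -0.016, 1.786]
ft_force: [-1.5, 20.1, 11.6]
grip_width: 0.0572
finger_force: 65.6
```

>>> {"api": "arm_command", "payload": {"increments": [[[-3,12,0],0,0],[[-6,30,0],0,0],[[-10,45,20],0,0],[[-15,65,60],0,0],[[-18,80,100],0,0],[[-18,80,100],0,0],[[-18,80,100],0,0],[[-18,80,100],0,0],[[-18,80,100],0,0]]}}

```text
clock: 29.08
tool_pos: [0.4155, -0.0943, 0.1674]
tool_rot: [-3.139, -0.002, 1.787]
ft_force: [0.4, 0.7, -2.2]
grip_width: 0.0573
finger_force: 64.9
```

```bash
python3 - <<'E'
from tilt import *
d=wsnap('w14');snap('scene','s5');print(d['pos'],d['rot'],manip.get_state()['ft_force'])
g=edges(d).round().astype(int);print(' '.join(f'{i}:{x}' for i,x in enumerate(g) if 180<=i<215 or 275<=i<310 or 350<=i<390))
E
```

```text
[ 0.41547627 -0.0943      0.1674189 ] [-3.13889455e+00 -1.55407602e-03  1.78741572e+00] [-0.0789989   0.54432725 -0.57578496]
180:49 181:50 182:49 183:48 184:49 185:49 186:49 187:48 188:48 189:49 190:50 191:50 192:49 193:48 194:48 195:49 196:49 197:56 198:82 199:129 200:172 201:195 202:203 203:204 204:204 205:204 206:204 207:203 208:203 209:202 210:201 211:200 212:199 213:199 214:199 275:199 276:199 277:197 278:197 279:196 280:195 281:193 282:193 283:194 284:195 285:197 286:197 287:198 288:199 289:201 290:204 291:208 292:210 293:210 294:206 295:199 296:188 297:176 298:169 299:167 300:168 301:168 302:168 303:168 304:168 305:168 306:168 307:169 308:169 309:169 350:207 351:207 352:206 353:206 354:207 355:206 356:206 357:206 358:206 359:206 360:206 361:207 362:208 363:209 364:210 365:216 366:228 367:239 368:239 369:224 370:196 371:177 372:171 373:170 374:170 375:170 376:170 377:170 378:170 379:170 380:169 381:170 382:169 383:169 384:169 385:169 386:169 387:168 388:168 389:168
```

```bash
python3 - <<'E'
from tilt import *
np.set_printoptions(precision=2,suppress=True)
d=load('w14')
for a in((321,290,369.8,199),(321,288.5,369.8,199),(321,290,369.0,199)): print(tilt(d,*a))
H=d['hand_eye'];
# second estimate: rim ends only, rim half-length 30 known, centre on x=0 line (pivot near rim centre)
# scene outline check: predicted extreme points in scene view for theta
s=load('s5');R=Ro.from_euler('xyz',d['rot']).as_matrix()
for th in(20,25,30,35):
    t=np.radians(th);a=np.array([-np.sin(t),np.cos(t)]);C=np.array([0,.0243]);e=np.array([a[1],-a[0]])
    W=lambda x,h,y=0:d['pos']+R@np.array([x,y,-h])
    f=[]
    for al,r in((0,.03),(-.045,.03),(-.05,.0235)):
        for k in np.linspace(0,6.28,100):
            q=C+al*a+r*np.cos(k)*e; f.append(proj(s,W(q[0],q[1],r*np.sin(k))))
    f=np.array(f);print(th,'bbox',f.min(0),f.max(0),'lowest',f[f[:,1].argmax()],'rim far',proj(s,W(*(C+.03*e))),'rim near',proj(s,W(*(C-.03*e))))
u=proj(s,d['pos']).astype(int);m=s['image'][u[1]-20:u[1]+45,u[0]-25:u[0]+50,0]
ys,xs=np.nonzero(m>90);print('obs',xs.min()+u[0]-25,xs.max()+u[0]-25,ys.min()+u[1]-20,ys.max()+u[1]-20)
for y in range(0,65,3): print(y+u[1]-20,''.join('#' if v>140 else '+' if v>90 else '.' for v in m[y]))
print(u)
E
```

```text
(np.float64(26.574672317134386), array([ 1.5 , 24.24]), array([ 21.63, -16.  ]))
(np.float64(25.991531882938865), array([ 1.6 , 23.92]), array([ 21.32, -16.53]))
(np.float64(26.820093290461323), array([ 1.28, 23.58]), array([ 21.59, -16.58]))
20 bbox [201.9  216.76] [237.15 254.07] lowest [219.97 254.07] rim far [223.5  217.25] rim near [209.67 241.2 ]
25 bbox [202.09 216.07] [237.83 253.07] lowest [221.19 253.07] rim far [223.13 216.53] rim near [210.08 241.89]
30 bbox [202.3  215.46] [238.45 251.91] lowest [222.39 251.91] rim far [222.7 215.9] rim near [210.54 242.48]
35 bbox [202.51 214.95] [239.   250.59] lowest [223.58 250.59] rim far [222.23 215.37] rim near [211.04 242.97]
obs 198 266 218 282
218 ...................++++++++................................................
221 ......+........++++++++++++++++............................................
224 ......++......+++++++++++++++++++..........................................
227 .......+....+++++++++++++++++.+............................................
230 .......++..+++++++++++++...........++..............................
[... 678 characters left out ...]
..................................................
260 ...........................................................................
263 ...........................................................................
266 ...........................................................................
269 ..........................................................++###############
272 ......................................................#####################
275 ....................................................###############++######
278 ...................................................########################
281 ...................................................########################
[217 238]
```

```bash
python3 - <<'E'
from tilt import *
np.set_printoptions(precision=2,suppress=True)
d=load('w10');g=d['image'][:,320].astype(int)
print(' '.join(f'{i}:{g[i,0]},{g[i,2]}' for i in range(215,400)))
E
```

```text
215:98,211 216:103,216 217:104,216 218:100,215 219:99,212 220:101,211 221:99,213 222:103,216 223:102,218 224:103,218 225:106,221 226:102,218 227:99,214 228:101,213 229:99,214 230:101,214 231:102,217 232:100,217 233:105,219 234:102,219 235:104,219 236:114,214 237:128,179 238:138,157 239:140,151 240:140,151 241:137,148 242:139,151 243:137,147 244:137,147 245:139,151 246:138,149 247:142,155 248:142,152 249:144,154 250:144,154 251:141,155 252:142,152 253:141,152 254:141,151 255:139,152 256:142,152 257:145,154 258:143,156 259:144,157 260:144,155 261:147,157 262:146,155 263:143,152 264:145,156 265:146,158 266:143,153 267:144,154 268:141,153 269:141,153 270:140,149 271:140,150 272:139,150 273:144,158 274:146,157 275:151,163 276:168,180 277:188,204 278:197,212 279:195,211 280:193,208 281:191,208 282:188,205 283:181,196 284:169,183 285:164,176 286:161,172 287:162,172 288:162,172 289:160,169 290:152,163 291:149,158 292:142,153 293:142,153 294:148,159 295:148,159 296:146,156 297:146,156 298:142,151 299:140,150 300:142,152 301:144,153 302:141,149 303:142,151 304:141,151 305:139,147 306:140,150 3
[... 414 characters left out ...]
,140 342:133,142 343:131,142 344:135,144 345:133,144 346:131,143 347:134,143 348:132,144 349:132,141 350:131,142 351:131,142 352:133,145 353:132,143 354:135,143 355:132,144 356:129,141 357:135,144 358:135,146 359:137,146 360:134,145 361:134,145 362:132,143 363:133,145 364:133,145 365:130,142 366:132,142 367:135,145 368:134,143 369:133,141 370:131,141 371:132,143 372:133,143 373:136,146 374:132,144 375:134,144 376:138,148 377:136,146 378:137,148 379:134,145 380:134,146 381:132,144 382:133,144 383:136,145 384:133,143 385:132,143 386:132,143 387:131,142 388:130,142 389:129,141 390:130,141 391:133,144 392:130,142 393:130,140 394:130,140 395:131,141 396:138,149 397:181,195 398:236,242 399:244,246
```

```bash
python3 - <<'E'
from tilt import *
np.set_printoptions(precision=2,suppress=True)
d=load('w10');g=d['image'][:,320].astype(int)
print(' '.join(f'{i}:{g[i,0]},{g[i,2]}' for i in range(396,412)))
for vb in(400,402,404): print(vb,tilt(d,320,276,vb,236.7))
# forward: expected pixels upright with rim at h=.025, x=-.0018
def fw(d,th,cx,ch):
    H=d['hand_eye'];t=np.radians(th);a=np.array([-np.sin(t),np.cos(t)]);e=np.array([a[1],-a[0]]);c=np.array([cx,ch])
    o=[]
    for q in(c+.03*e,c-.03*e,c-.045*a+.03*e):
        p=H[:3,:3].T@(np.array([q[0],0,-q[1]])-H[:3,3]);o.append(d['K'][1,2]+d['K'][1,1]*np.arctan2(p[1],p[2]))
    return np.array(o)
for cx,ch in((-.0018,.025),(.0,.025),(0,.027)): print(cx,ch,fw(d,0,cx,ch))
for th in(26.5,30,33): print(th,fw(d,th,.0015,.0243),fw(d,th,.0,.025))
E
```

```text
396:138,149 397:181,195 398:236,242 399:244,246 400:244,246 401:241,246 402:220,238 403:132,188 404:82,161 405:75,156 406:74,154 407:76,153 408:78,157 409:77,156 410:73,152 411:73,146
400 (np.float64(-0.13764456349010407), array([-4.33, 21.18]), array([ -4.44, -23.82]))
402 (np.float64(-0.4300329091881081), array([-3.48, 23.22]), array([ -3.82, -21.78]))
404 (np.float64(-0.7149047288506593), array([-2.64, 25.21]), array([ -3.21, -19.79]))
-0.0018 0.025 [273.97 401.7  233.9 ]
0.0 0.025 [269.2  398.7  230.16]
0 0.027 [271.53 401.89 231.48]
26.5 [289.99 369.96 199.09] [295.24 373.49 203.14]
30 [294.78 366.26 196.83] [300.08 369.78 200.96]
33 [299.12 363.04 195.21] [304.45 366.56 199.43]
```

>>> {"api": "arm_command", "payload": {"increments": [[[9,-35,0],0,0],[[9,-40,-40],0,0],[[9,-42,-80],0,0],[[9,-42,-101],0,0],[[9,-42,-101],0,0],[[9,-42,-101],0,0],[[11,-52,-101],0,0],[[12,-58,-101],0,0],[[13,-62,-101],0,0],[[13,-62,-101],0,0]]}}

```text
clock: 30.02
tool_pos: [0.4316, -0.1585, 0.07]
tool_rot: [3.138, 0.003, 1.787]
ft_force: [0.5, 0.1, -0.9]
grip_width: 0.0575
finger_force: 64.8
```

>>> {"api": "arm_command", "payload": {"increments": [[[0.8,-4,0],0,0],[[1.7,-8,0],0,0],[[2.6,-12,1],0,0],[[3.5,-16,1],0,0],[[4.4,-20,2],0,0],[[5.2,-24,2],0,0],[[5.2,-24,2],0,0],[[5.2,-24,2],0,0]]}}

```text
clock: 30.68
tool_pos: [0.4332, -0.1743, 0.0695]
tool_rot: [-3.14, -0.014, 1.786]
ft_force: [-0.3, 15.9, 7.6]
grip_width: 0.0571
finger_force: 64.0
```

>>> {"api": "arm_command", "payload": {"increments": [[[-3,12,0],0,0],[[-6,30,0],0,0],[[-10,45,20],0,0],[[-15,65,60],0,0],[[-18,86,100],0,0],[[-18,86,100],0,0],[[-18,86,100],0,0],[[-18,86,100],0,0],[[-18,86,100],0,0]]}}

```text
clock: 31.43
tool_pos: [0.4158, -0.0944, 0.1685]
tool_rot: [-3.139, -0.001, 1.787]
ft_force: [0.2, 0.1, -1.4]
grip_width: 0.0568
finger_force: 64.9
```

```bash
python3 - <<'E'
from tilt import *
np.set_printoptions(precision=2,suppress=True)
d=wsnap('w15');snap('scene','s6');print(d['pos'],d['rot'],manip.get_state()['ft_force'])
g=edges(d).round().astype(int);print(' '.join(f'{i}:{x}' for i,x in enumerate(g) if 180<=i<205 or 283<=i<310 or 350<=i<380))
for n in('w14','w15'):
  i=load(n)['image'][:,:,0]
  for v in (225,240,255): 
    q=np.nonzero(i[v,200:440]>110)[0]+200;print(n,v,q.min(),q.max())
E
```

```text
[ 0.42 -0.09  0.17] [-3.14 -0.    1.79] [-0.44  0.23 -1.85]
180:48 181:48 182:48 183:49 184:49 185:50 186:49 187:50 188:57 189:83 190:131 191:180 192:204 193:210 194:211 195:211 196:211 197:212 198:212 199:212 200:212 201:211 202:210 203:210 204:209 283:209 284:207 285:205 286:203 287:200 288:199 289:199 290:200 291:201 292:201 293:202 294:204 295:205 296:206 297:206 298:208 299:209 300:208 301:205 302:198 303:189 304:180 305:174 306:172 307:171 308:170 309:171 350:169 351:170 352:171 353:172 354:175 355:182 356:192 357:207 358:216 359:205 360:183 361:170 362:168 363:168 364:168 365:168 366:168 367:169 368:169 369:170 370:170 371:170 372:169 373:169 374:169 375:169 376:169 377:169 378:169 379:168
w14 225 261 379
w14 240 255 386
w14 255 252 388
w15 225 253 387
w15 240 251 390
w15 255 249 392
```

```bash
python3 - <<'E'
from tilt import *
np.set_printoptions(precision=3,suppress=True)
d=load('w15')
for a in((321,296.5,359.9,190.1),(321,298,359.9,190.1)): print(tilt(d,*a))
# camera axis azimuth/lens in top + scene: more careful ring-light centre
L=np.array([.6537,.0429,.1241])
for az in(np.pi-.06,np.pi-.1): 
    a=np.array([np.cos(az)*np.sin(.611),np.sin(az)*np.sin(.611),np.cos(.611)]);print(L+.12*a)
E
```

```text
(np.float64(34.01895467861676), array([ 3.52 , 25.407]), array([ 28.696, -11.891]))
(np.float64(34.5543687169694), array([ 3.505, 25.827]), array([ 29.029, -11.234]))
[0.585 0.047 0.222]
[0.585 0.05  0.222]
```

>>> {"api": "arm_command", "payload": {"increments": [[[0,20,30],-0.12,0],[[0,40,50],-0.24,0],[[10,50,65],-0.36,0],[[20,60,65],-0.48,0],[[30,70,65],-0.6,0],[[45,80,65],-0.72,0],[[60,90,65],-0.84,0],[[75,100,65],-0.96,0],[[90,110,65],-1.08,0],[[100,120,65],-1.2,0],[[110,130,65],-1.32,0],[[120,135,65],-1.44,0]]}}

```text
clock: 32.53
tool_pos: [0.5366, 0.0411, 0.2326]
tool_rot: [-3.139, 0.004, 0.342]
ft_force: [0.3, -1.4, -2.3]
grip_width: 0.0573
finger_force: 65.2
```

>>> {"api": "arm_command", "payload": {"increments": [[[5,3,0],-0.12,0],[[10,6,0],-0.24,0],[[15,9,0],-0.36,0],[[20,10,0],-0.427,0],[[20,10,0],-0.427,0],[[20,10,0],-0.427,0],[[20,10,0],-0.427,0],[[20,10,0],-0.427,0]]}}

```text
clock: 33.2
tool_pos: [0.5564, 0.0503, 0.2343]
tool_rot: [3.141, 0.001, -0.079]
ft_force: [0.8, -1.1, -1.9]
grip_width: 0.0573
finger_force: 65.2
```

```bash
python3 - <<'E'
from tilt import *
np.set_printoptions(precision=4,suppress=True)
d=wsnap('w16');s=snap('scene','s7');t=snap('top','t7');p=d['pos'];print(p,d['rot'],manip.get_state()['ft_force'])
R=Ro.from_euler('xyz',d['rot']).as_matrix();M=p+R@np.array([.0288,0,.0116]);print('mesh',M)
L=np.array([.6537,.0429,.1241]);v=M-L;print('dist',np.linalg.norm(v),'dir tilt',np.degrees(np.arccos(v[2]/np.linalg.norm(v))),'az',np.degrees(np.arctan2(v[1],v[0])))
g=edges(d).round().astype(int);print(' '.join(f'{i}:{x}' for i,x in enumerate(g) if 180<=i<205 or 283<=i<310 or 350<=i<380))
# stack check
import numpy as np
for n in('scene','top'):
    a=load(n+'1')['image'].astype(int);b=(s if n=='scene' else t)['image'].astype(int)
    q=np.array([proj(load(n+'1'),[.4655+.05*np.cos(x),-.2676+.05*np.sin(x),.1]) for x in np.linspace(0,6.28,40)]).astype(int);x0,y0=q.min(0);x1,y1=q.max(0)
    print(n,'stack diff',abs(a-b)[y0:y1,x0:x1].mean())
E
```

```text
[0.5564 0.0503 0.2343] [ 3.1415  0.0015 -0.0787] [ 0.9089 -1.3905 -1.7363]
mesh [0.5851 0.048  0.2227]
dist 0.12023311399003152 dir tilt 34.90397261846524 az 175.74686261116608
180:52 181:52 182:52 183:52 184:52 185:52 186:52 187:54 188:61 189:86 190:133 191:180 192:205 193:214 194:216 195:215 196:216 197:217 198:217 199:217 200:217 201:217 202:216 203:216 204:216 283:218 284:218 285:218 286:213 287:202 288:187 289:177 290:173 291:172 292:171 293:168 294:165 295:165 296:164 297:164 298:165 299:166 300:166 301:163 302:157 303:149 304:142 305:138 306:137 307:136 308:137 309:139 350:144 351:144 352:145 353:145 354:146 355:147 356:150 357:151 358:150 359:144 360:137 361:135 362:135 363:135 364:133 365:125 366:104 367:78 368:59 369:52 370:52 371:52 372:52 373:51 374:51 375:51 376:52 377:52 378:51 379:51
scene stack diff 20.582905982905984
top stack diff 34.80004498425551
```

```bash
python3 - <<'E'
from h import *
np.set_printoptions(precision=4,suppress=True)
for n,bx in(('t7',(436,255,472,291)),('s7',(150,295,200,345))):
    d=load(n);x0,y0,x1,y1=bx;g=d['image'][y0:y1,x0:x1,0]
    for r in g[::2]: print(''.join('#' if v>200 else '+' if v>130 else '.' for v in r))
    q=np.array([proj(d,[.4653+.03*np.cos(x),-.2678+.03*np.sin(x),.126]) for x in np.linspace(0,6.28,90)])-[x0,y0];print(n,'pred rim (box px)',q.min(0),q.max(0))
E
```

```text
++++++++++++++++++++++++++++++++++##
+++++++++++++++++++++++++++++..++++#
+++++++++++####++++++++++++++++.++++
++++++##############+++++++++.++++++
+++####+++++#####+++++++++++++++++++
+####++.+++###+++++++++++++++++++..+
###++.++++##++++##+++#+++++++++++++.
#++..++++########++#####++++++++++++
#++..+++#########++#+#++++++++++++++
+++..+++##++++++++++++++++++++++++++
+++...++##+++++##+###++#++++++++++++
+++...++#########++###++++++++++++++
+++++.++++######++++++++++++++++++++
++++++..++++##++++++++++++++++++++++
++++##+++.++++#######+++++++++++++++
++++++####+++++######++++..+++++++++
+++++++++########+++++....++++++++++
++++++++++++++++++..++.+++++++++++++
t7 pred rim (box px) [6.6345 6.2187] [30.1153 29.693 ]
..................................................
..................................................
..................................................
.................++#######++......................
...............+##########++####++................
.............+###++++............++###+++.........
............+#++............+.......++######++....
..........+#+.........
[... 250 characters left out ...]
+++++++++++++++++++++............
........++#+#++++++++.+++#++++#+##++..............
..........++####+++#++++++++##+++..........+++....
.............++++++++++++++++..............++##+..
..............++++++++++++++.+.+.......+....++##+.
..........+++...+++++++++++........+++.......+##+.
.........##+.+.+++++++.+++.+...+++...........+###.
........###+....+++.+++++++++..++............+##+.
.......+###+.....+++++..++.++..+............+###+.
.......+##+......+++..++++++++++...........+###+..
........###+...++++++++++++++++..........+####+...
........+###++.++.+.+++++++++.+...+...++####++....
.........+####++++++++++++++.+++++++#####+++......
s7 pred rim (box px) [7.1311 7.4077] [40.7298 30.7638]
```

>>> {"api": "arm_command", "payload": {"increments": [[[0,0,0],0,0],[[0,0,0],0,0],[[0,0,0],0,0],[[0,0,0],0,0]]}}

```text
clock: 33.68
tool_pos: [0.5569, 0.0506, 0.2352]
tool_rot: [-3.142, -0.0, -0.079]
ft_force: [-0.8, 0.1, -2.1]
grip_width: 0.0571
finger_force: 65.2
```

```bash
python3 - <<'E'
from plant import manip
print(manip.close_job())
E
```

```text
the job is handed in; nothing more can be done
None
```

I handed the job in at about 34 s with no verdict shown: by my measurements the pan and shallow sieve are seated in the nest and let go. The deep sieve is held still about 1 mm from my estimate of the focus point, within about 1° of the lens tilt; I set that tilt by pushing the gripped sieve against the shaker housing.

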